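Pull the control knobs for washing and hang up the puller

TASK

The machine controller has to be cleaned, so draw every knob still on it off its shaft with the fork puller (do not pull or touch the knobs by hand while they are on their shafts) and put all of them in the shallow wash tray. Then hang the puller on the stand by its eye, so that it hangs freely from the peg, and leave the other things on the bench where they are.

Things in the scene. Friction and masses are not known exactly. Their poses are not given: they have to be found in the camera images.
- controller: Fixed grey machine controller, a flat box 125 x 206 x 48 mm (x, y, z) on the bench. Origin at the centre of its underside; z up, y along its row of four shafts (50 mm apart, 22 mm in front of its middle line), -x is its front edge, towards the robot. Its top face is level. Behind the row only a flat meter and two switches stand under 15 mm proud.
- shaft_1 (a point): Foot of shaft 1 (1 at the left end, +y; 4 at the right end) on the controller's level top face; axes as the controller. The split brass shaft is 9 mm thick and rises 12 mm, with a nut 16 mm wide and 2 mm high at its foot. A knob's hub sits on it.
- shaft_2 (a point): Foot of shaft 2 (1 at the left end, +y; 4 at the right end) on the controller's level top face; axes as the controller. The split brass shaft is 9 mm thick and rises 12 mm, with a nut 16 mm wide and 2 mm high at its foot. A knob's hub sits on it.
- shaft_3 (a point): Foot of shaft 3 (1 at the left end, +y; 4 at the right end) on the controller's level top face; axes as the controller. The split brass shaft is 9 mm thick and rises 12 mm, with a nut 16 mm wide and 2 mm high at its foot. A knob's hub sits on it.
- shaft_4 (a point): Foot of shaft 4 (1 at the left end, +y; 4 at the right end) on the controller's level top face; axes as the controller. The split brass shaft is 9 mm thick and rises 12 mm, with a nut 16 mm wide and 2 mm high at its foot. A knob's hub sits on it.
- knob_1_mid (a point): Centre of the head of the black knob of shaft 1 (None: absent). Head 40 mm across, 20 mm high; below it a hub 17 mm across, 10 mm long, whose bore grips the sprung shaft by friction (about 8 N, free after 10 mm of lift). Seated, the head's underside is 12 mm above the controller's face. Set down, it stands on its hub, the underside 10 mm up. z: the knob's axis, up while seated.
- knob_2_mid (a point): Centre of the head of the knob of shaft 2 (None if absent: that shaft is bare already); the same knob and axes as knob_1.
- knob_3_mid (a point): Centre of the head of the knob of shaft 3 (None if absent: that shaft is bare already); the same knob and axes as knob_1.
- knob_4_mid (a point): Centre of the head of the knob of shaft 4 (None if absent: that shaft is bare already); the same knob and axes as knob_1.
- puller_grip (a point): Middle of the zone to grip on the loose puller (0.2 kg), which stands upright on its fork on the bench at the start. Axes: x towards the open end of the fork, y across, z up. The grip is an upright plate 12 mm thick (y) and 30 mm wide (x), from 52 mm below this point (its lower part has the eye) to 14 mm above it.
- puller_fork (a point): Underside of the puller's fork, where a knob's hub goes (12 mm ahead of and 98 mm below puller_grip, same axes). Level plate 4 mm thick, 41 mm wide, from 33 mm behind to 27 mm ahead, the last 3 mm turned up by 2 mm; slot 20 mm wide, open to +x, closed 11 mm behind. A web rises at the rear and an arm runs over the fork, 34 mm clear for the head. A drawn knob stays on the tines.
- puller_eye (a point): Centre of the puller's hanging eye, a round hole 16 mm across through the grip plate along y, 42 mm straight below puller_grip, same axes. The puller's centre of mass is straight below it, so it hangs level.
- tray_in (a point): Centre of the inner floor of the shallow grey wash tray (loose, 0.35 kg): inside 196 x 130 mm (x, y), floor 4 mm thick, rim 14 mm above the floor. z up.
- peg (a point): Middle of the level peg of the fixed tool stand, on its axis, 125 mm above the bench. The stand's x axis lies along the peg, which is 7 mm thick and points to -x: its 10 mm ball end is 24 mm from this point towards -x; its post (16 mm thick, top 6 mm above the peg's axis, on a foot 84 mm across) stands 34 mm away towards +x. z up.
- tape_1: Bystander: roll of tape lying flat, 96 mm across, 25 mm high, front left. Origin at its underside.
- tape_measure: Bystander: tape measure near the front edge, 81 x 33 mm, 66 mm high. Origin at its underside.

How it is judged:
On the way, in this order (a step that is already met when the one before it is completed fails the run):
1. every knob is off its shaft (its middle more than 45 mm from the shaft's foot) (distance between knob_1_mid and shaft_1 above 0.045 m and distance between knob_2_mid and shaft_2 above 0.045 m and distance between knob_3_mid and shaft_3 above 0.045 m and distance between knob_4_mid and shaft_4 above 0.045 m), for 0.1 s.
2. every knob lies in the tray (x of knob_1_mid in the frame of tray_in between -0.086 and 0.086 m and y of knob_1_mid in the frame of tray_in between -0.056 and 0.056 m and z of knob_1_mid in the frame of tray_in between 0.004 and 0.045 m and x of knob_2_mid in the frame of tray_in between -0.086 and 0.086 m and y of knob_2_mid in the frame of tray_in between -0.056 and 0.056 m and z of knob_2_mid in the frame of tray_in between 0.004 and 0.045 m and x of knob_3_mid in the frame of tray_in between -0.086 and 0.086 m and y of knob_3_mid in the frame of tray_in between -0.056 and 0.056 m and z of knob_3_mid in the frame of tray_in between 0.004 and 0.045 m and x of knob_4_mid in the frame of tray_in between -0.086 and 0.086 m and y of knob_4_mid in the frame of tray_in between -0.056 and 0.056 m and z of knob_4_mid in the frame of tray_in between 0.004 and 0.045 m), for 0.2 s.
At the end, for the whole second after the job is handed in: Every knob rests in the tray (middle within 86 mm lengthways, 56 mm crossways of the tray's, under 45 mm above its floor), the tray is flat, and the puller hangs at rest by its eye on the peg, between ball end and post, within 10 mm of the peg sideways, tilted under 0.4 rad (all of step 2 and linear speed of each of knob_1, knob_2, knob_3, knob_4, puller below 0.03 m/s and x of puller_eye in the frame of peg between -0.024 and 0.026 m and y of puller_eye in the frame of peg between -0.01 and 0.01 m and z of puller_eye in the frame of peg between -0.012 and 0.006 m and angle between puller_grip's own z axis and vertical below 0.4 rad and angle between tray_in's own z axis and vertical below 0.15 rad); the robot touches nothing.
It fails at once if the hand or arm touches a knob that is still on, or less than 40 mm from, the foot of its shaft ((distance between knob_1_mid and shaft_1 below 0.04 m and (contact force between knob_1 and the fingers above 0.5 N or contact force between knob_1 and the arm above 0.5 N)) or (distance between knob_2_mid and shaft_2 below 0.04 m and (contact force between knob_2 and the fingers above 0.5 N or contact force between knob_2 and the arm above 0.5 N)) or (distance between knob_3_mid and shaft_3 below 0.04 m and (contact force between knob_3 and the fingers above 0.5 N or contact force between knob_3 and the arm above 0.5 N)) or (distance between knob_4_mid and shaft_4 below 0.04 m and (contact force between knob_4 and the fingers above 0.5 N or contact force between knob_4 and the arm above 0.5 N))).
It fails at once if a bystander is moved more than 40 mm (distance of any of tape_1, tape_measure from where it was at the start of the episode above 0.04 m).
Of knob_1, knob_2, knob_3, knob_4 only 3 to 4 are there at a start; the rules pass over those that are not, and their reading is None.
At some moment in a run one of tray may be knocked a few centimetres aside while the robot is not near it.
It also fails if it takes over 210 s, if anything falls off the work surface, if the arm or the gripper's body presses on something with over 40 N, if the wrist force passes 120 N, or if a joint passes its speed limit or range.

ROBOT

A 7-joint arm with a two-finger parallel gripper is mounted at the origin on a cart in front of the work surface, level with it; the furniture and walls round the work are solid. World frame = base frame: x ahead of the robot, y to its left, z up, the work surface at z = 0. Lengths are in m, angles in rad, forces in N, time in s.
With the tool pointing down it reaches from about 0.4 to 0.875 m from the base axis. Payload 19.3 kg.
Tool frame: the origin (TCP) lies midway between the tips of the shut fingers; the grasp point (between the pads) lies 19 mm behind it; x points along the fingers, y is the direction in which the jaws open and shut, and the axes are right-handed (so a half turn about x gives the same grasp; the last joint's range is limited). The gripper opens to 85 mm and grips with 20 to 120 N. Pads are 22 mm wide; open, the fingers measure 114 mm over their backs; the gripper's body (76 mm by 85 mm) begins 54 mm behind the grasp point. The pads swing forward as they close: fully open they stand 13 mm farther back than shut.
Start: joints at [1.138, 0.521, -0.036, 1.599, 0.021, 1.021, -0.113], TCP at [0.222, -0.584, 0.231] pointing down, gripper open.
Joint ranges: [-2.91, 2.91], [-0.3, 2.13], [-1.5, 1.42], [0.17, 2.43], [-1.26, 4.41], [0.16, 1.93], [-2.52, 2.52]. Speed limits (rad/s): [1.89, 1.89, 2.39, 2.39, 3.01, 3.01, 3.01].

INTERFACE

Orientations are given as [roll, pitch, yaw] about the fixed x, y, z axes, in that order (R = Rz(yaw) Ry(pitch) Rx(roll)).
In Python, from workcell import telemetry, vision, workorder gives the robot as it stands. The module is installed in compiled form; this text tells all that it offers.
- The arm moves only by the tool play_rows, never from a script. Its argument "deltas" is a list of rows, each a list of 7 numbers: the shift along the world's x, y, z in mm, then the turn, a rotation vector about the world's x, y, z in degrees, then the finger opening in mm, from 0 to 85.4. In form: [[x, y, z, wx, wy, wz, jaw], ...]. A call has 1 to 8 rows; each row shifts and turns the commanded pose from where the row before left it; what a row does not reach is not made up. A row lasts 1/8 s, in which the tool goes at most 62.5 mm and 10.7 degrees, less where a joint would pass 70% of its speed; a pose out of reach is approached as far as the arm can. A call with a gripper value outside its range is refused whole. The fingers move at their own pace and stop on an object; "grip_force" is the grip in N (left out, the last holds). Time passes only in rows, so rows that do not move let the fingers close. It gives the time, the measured TCP pose, the force and the opening at its end, in the units of the state.
- telemetry.observe(): the state, without advancing time (a new reading comes with each control period).
- vision.grab_frame(name): name is "side" or "top"; returns the picture (420x560x3 uint8, red, green, blue); there is no depth.
- vision.camera_info(name): a dict with "mtx" (3x3 intrinsics, pixels), "rvec" (rotation vector, rad) and "tvec" (3), from world to camera coordinates, as OpenCV has them. Camera axes: x right, y down, z forward; pixel columns grow to the right and rows downward; lengths in m; the calibration is good to about 2 mm. A picture is of the moment at which its call begins. camera_info takes no time and is no camera call.
- workorder.job_done(): hands the job in, once; it reports no verdict.
The state is a dict: "clock": time; "qpos": joint angles; "qd": joint speeds; "joint_efforts": joint torques, N m; "position": TCP position; "tool_rot": TCP orientation; "force": force on the tool from outside, world axes, zero at the start; "moment": the same for the moment, N m; "grip_width": finger opening in m.
Only numpy, scipy, OpenCV 4.12 (cv2) and the standard library are available. Lean on these libraries where they do the work, as an engineer would, in place of code of your own. Each camera call takes 0.05 s, during which the arm holds its last target. There are 200 camera calls.

## Working session

There is one attempt and no reset: what is moved stays moved. The work goes in short steps, Python scripts to look and compute and a tool call to move; the robot and the scene stay as the last step left them, time stands still between calls to the robot, and variables do not carry over. Pictures are saved under pics/ and viewed, about 12 in all and at most 16, crops included, and the job is handed in when it is done.

Besides the shell and the picture viewer there is one more tool, called as name([rows], argument=value, ...), one row to a line, values as JSON. play_rows: Moves the arm, as the interface text tells. Its arguments: {"type":"object","properties":{"deltas":{"type":"array","items":{"type":"array","items":{"type":"number"}}},"grip_force":{"type":"number"}},"required":["deltas"]}

```bash
mkdir -p pics; cat > h.py <<'E'
import numpy as np, cv2
from workcell import telemetry, vision, workorder
def cam(n):
    c=vision.camera_info(n); K=np.array(c['mtx'],float); R=cv2.Rodrigues(np.array(c['rvec'],float))[0]; t=np.array(c['tvec'],float).ravel(); return K,R,t
def ray(n,u,v):
    K,R,t=cam(n); return -R.T@t, R.T@np.linalg.inv(K)@np.array([u,v,1.])
def onz(n,u,v,z):
    o,d=ray(n,u,v); return o+d*(z-o[2])/d[2]
def proj(n,P):
    K,R,t=cam(n); p=K@(R@np.array(P,float)+t); return p[:2]/p[2]
def tri(u1,u2):  # top px, side px
    o1,d1=ray('top',*u1); o2,d2=ray('side',*u2)
    s=np.linalg.lstsq(np.c_[d1,-d2],o2-o1,rcond=None)[0]
    a=o1+d1*s[0]; b=o2+d2*s[1]; return (a+b)/2, np.linalg.norm(a-b)
def save(n,f,crop=None,scale=1):
    im=vision.grab_frame(n); cv2.imwrite('pics/raw_'+f,im[:,:,::-1])
    if crop: im=im[crop[1]:crop[3],crop[0]:crop[2]]
    im=cv2.resize(im,None,fx=scale,fy=scale,interpolation=cv2.INTER_CUBIC)
    cv2.imwrite('pics/'+f,im[:,:,::-1]); return im
E
python3 - <<'E'
from h import *
for n in('top','side'):
    save(n,n+'0.png',scale=1.4); K,R,t=cam(n); print(n,K.round(1).tolist(),(-R.T@t).round(3),R.round(2).tolist())
print(telemetry.observe())
E
```

```text
top [[505.4, 0.0, 269.4], [0.0, 505.4, 205.8], [0.0, 0.0, 1.0]] [ 0.36  -0.011  1.007] [[-0.01, -1.0, 0.0], [-0.98, 0.0, -0.21], [0.21, -0.01, -0.98]]
side [[431.5, 0.0, 277.4], [0.0, 431.5, 207.5], [0.0, 0.0, 1.0]] [ 0.483 -0.881  0.507] [[0.99, -0.1, -0.0], [-0.05, -0.43, -0.9], [0.09, 0.9, -0.44]]
{'clock': 0.1, 'qpos': array([ 1.13780148,  0.52196011, -0.03632154,  1.59993568,  0.02117772,
        1.02109027, -0.11280332]), 'qd': array([ 1.11942626e-03, -1.35044020e-03, -7.84105615e-05, -1.75572557e-03,
       -2.44853475e-04,  1.41012242e-03, -6.29090609e-05]), 'joint_efforts': array([ 4.20889672e-03, -9.28497005e+01,  1.98420592e+00, -3.70539165e+01,
        1.82225159e-02,  5.22474103e-03,  7.13409645e-05]), 'position': array([ 0.22167266, -0.58405389,  0.23078528]), 'tool_rot': array([-1.51742707,  1.56978692,  1.9869291 ]), 'force': array([-0.25881424, -0.24034885,  0.52395054]), 'moment': array([-0.02820749, -0.02321433, -0.01702766]), 'grip_width': 0.08557187963050836}
```

View pics/top0.png

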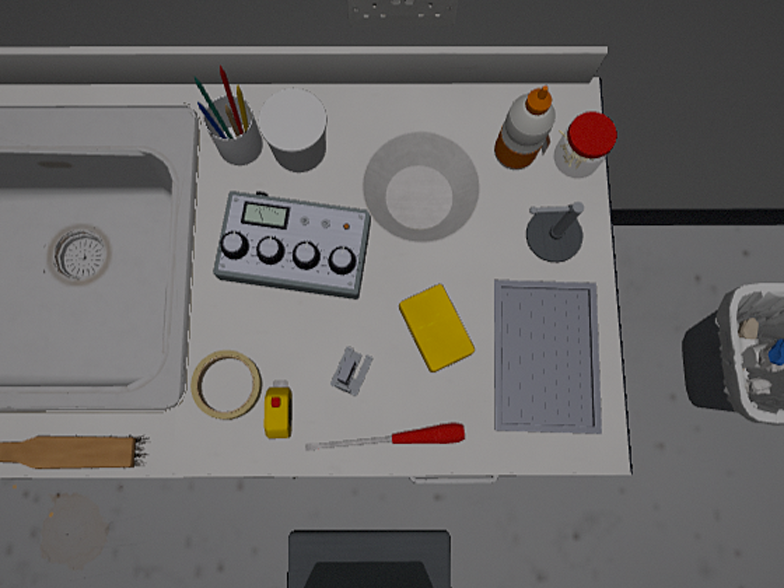

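View pics/side0.png

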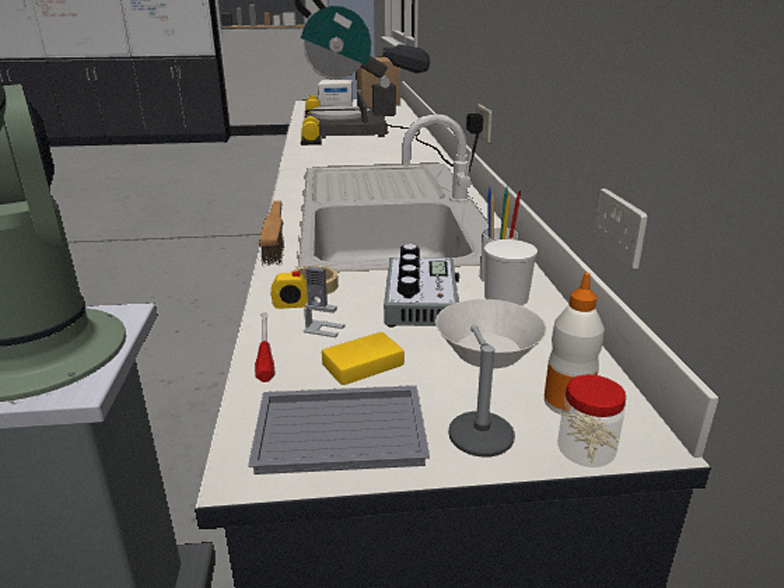

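Four knobs are present. The puller is at display pixel (350,370) in the top view with its tines to the right, the tray is on the right and the stand's peg is at (550,210). Next I zoom in on these.

```bash
python3 - <<'E'
from h import *
t=cv2.imread('pics/raw_top0.png'); s=cv2.imread('pics/raw_side0.png')
def c(im,x,y,w,h,f):
    return cv2.resize(im[y:y+h,x:x+w],(w*f,h*f),interpolation=cv2.INTER_CUBIC)
# top ctrl 150..268,132..216 x3 ; puller top
out=np.zeros((600,800,3),np.uint8)
def put(a,x,y): out[y:y+a.shape[0],x:x+a.shape[1]]=a
put(c(t,150,132,118,84,3),0,0)
put(c(t,230,240,42,46,8),360,0)
put(c(s,210,185,42,60,5),0,260)   # puller side
put(c(t,370,140,56,52,4),230,380)
put(c(s,315,220,60,110,3),470,380) if 0 else put(c(s,315,225,60,55,4),470,380)
cv2.imwrite('pics/z1.png',out)
# knob heads: dark white-balanced mask
g=cv2.cvtColor(t,cv2.COLOR_BGR2GRAY)
m=(g<45).astype(np.uint8); m[:150]=0;m[205:]=0;m[:,:150]=0;m[:,262:]=0
n,l,st,ce=cv2.connectedComponentsWithStats(m)
P=[]
for i in range(1,n):
    if st[i,4]>60:
        x,y,w,h,a=st[i]; print(st[i],ce[i].round(1),onz('top',x+w/2-.5,y+h/2-.5,.075).round(4))
# tray
hs=cv2.cvtColor(t,cv2.COLOR_BGR2HSV)
cr=g[195:315,345:435]; m=((cr<170)&(cr>60)).astype(np.uint8)
cs,_=cv2.findContours(m,cv2.RETR_EXTERNAL,cv2.CHAIN_APPROX_NONE); k=max(cs,key=cv2.contourArea)+[345,195]
r=cv2.minAreaRect(k); b=cv2.boxPoints(r); print('tray',r,[onz('top',*p,.018).round(4).tolist() for p in b])
print('ctr',onz('top',*r[0],.018))
E
```

```text
[172 150  35  14  94] [190.2 158.2] [0.6621 0.1378 0.075 ]
[157 165  21  20 156] [168.5 176.8] [0.6262 0.1788 0.075 ]
[183 169  20  20 150] [193.9 180.8] [0.6181 0.1298 0.075 ]
[209 173  20  20 147] [218.9 184.4] [0.61   0.0801 0.075 ]
[235 176  19  20 140] [244.4 188.2] [0.6039 0.0314 0.075 ]
[154 196  55   9 119] [179.2 200.9] [0.576  0.1504 0.075 ]
tray ((389.5, 254.5), (119.0, 89.0), 90.0) [[0.5981, -0.1696, 0.018], [0.5974, -0.3492, 0.018], [0.3627, -0.3315, 0.018], [0.3637, -0.1608, 0.018]]
ctr [ 0.47751101 -0.25258117  0.018     ]
```

View pics/z1.png

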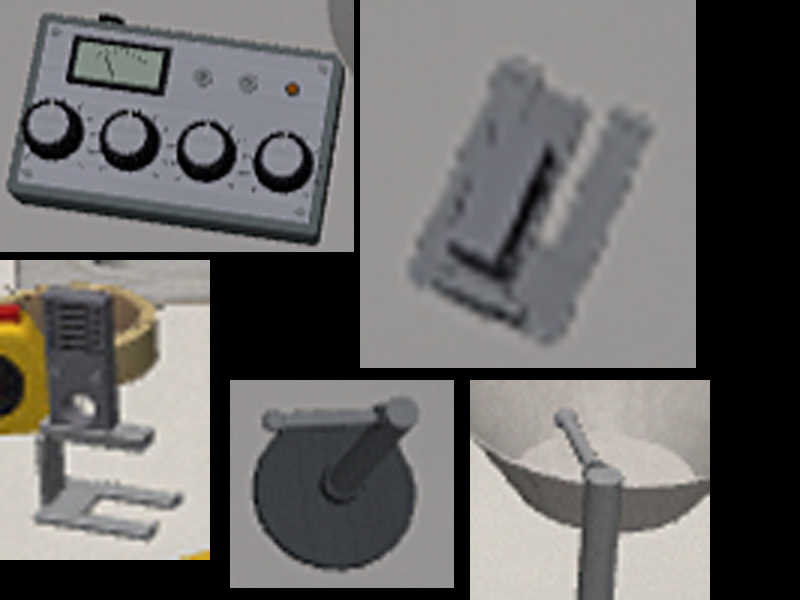

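The crops show four seated knobs. The puller's fork opens up and to the right, with its eye plate facing the side camera, and the peg points left (+y). Next I compute the puller and peg poses.

```bash
python3 - <<'E'
from h import *
t=cv2.imread('pics/raw_top0.png'); g=cv2.cvtColor(t,cv2.COLOR_BGR2GRAY)
bg=np.median(g[240:286,230:236]); print('bg',bg)
for th in (10,18):
    m=(g<bg-th).astype(np.uint8); mm=np.zeros_like(m); mm[240:286,232:272]=m[240:286,232:272]
    n,l,st,ce=cv2.connectedComponentsWithStats(mm); i=1+np.argmax(st[1:,4]); pts=np.argwhere(l==i)[:,::-1].astype(np.float32)
    W=np.array([onz('top',u,v,.003)[:2]*1000 for u,v in pts],np.float32)
    r=cv2.minAreaRect(W); print(th,r, 'px',cv2.minAreaRect(pts))
# manual corners in zoom
z=lambda u,v:(230+(u-360)/8-.44,240+v/8-.44)
for nm,p in dict(Lf=(492,68),Rf=(655,125),Lr=(408,275),Rr=(555,342)).items(): print(nm,onz('top',*z(*p),.004).round(4))
# plate top: z=.112
for p in [(478,255),(550,135)]: print('plate',onz('top',*z(*p),.112).round(4))
# peg: top crop origin (370,140) x4 at (230,380); side (315,225) x4 at (470,380)
zt=lambda u,v:(370+(u-230)/4-.4,140+(v-380)/4-.4); zs=lambda u,v:(315+(u-470)/4-.4,225+(v-380)/4-.4)
print('ball',tri(zt(271,420),zs(566,416)), onz('top',*zt(271,420),.125))
print('pegroot',onz('top',*zt(375,416),.125))
print('posttop',tri(zt(402,412),zs(603,474)), onz('top',*zt(402,412),.131))
print('foot top',onz('top',*zt(333,488),.01))
E
```

```text
bg 149.0
10 ((460.73992919921875, 20.53441619873047), (42.50348663330078, 62.675411224365234), 66.04605102539062) px ((250.7006072998047, 264.665283203125), (21.43015480041504, 31.643674850463867), 24.22774314880371)
18 ((461.10137939453125, 20.37384033203125), (42.50348663330078, 61.88440704345703), 66.04605102539062) px ((250.78482055664062, 264.4781494140625), (21.43015480041504, 31.23331069946289), 24.22774314880371)
Lf [0.4935 0.0299 0.004 ]
Rf [ 0.479  -0.0107  0.004 ]
Lr [0.4422 0.0504 0.004 ]
Rr [0.4257 0.0141 0.004 ]
plate [0.4376 0.0284 0.112 ]
plate [0.4641 0.0125 0.112 ]
ball (array([ 0.65797009, -0.21939172,  0.12646714]), np.float64(0.0014250426976773329)) [ 0.65771505 -0.21964029  0.125     ]
pegroot [ 0.65945513 -0.26752105  0.125     ]
posttop (array([ 0.65977322, -0.27816907,  0.13155043]), np.float64(0.001286779894777399)) [ 0.65928299 -0.27822867  0.131     ]
foot top [ 0.65973412 -0.2768301   0.01      ]
```

```bash
cat >> h.py <<'E'
from scipy.spatial.transform import Rotation as Ro
def st(tgt=None,jawyaw=None):
    """print state and the move to a TCP target (m) with jaw y axis at yaw deg (mod 180)"""
    s=telemetry.observe(); R=Ro.from_euler('xyz',s['tool_rot']).as_matrix()
    yw=np.degrees(np.arctan2(R[1,1],R[0,1]))
    print('t',round(s['clock'],2),'p',(s['position']*1000).round(1),'xax',R[:,0].round(4),'jawyaw',yw.round(2),'F',s['force'].round(1),'M',s['moment'].round(2),'w',round(s['grip_width']*1000,1),'q',s['qpos'].round(2))
    if tgt is not None: print('  move mm',((np.array(tgt)-s['position'])*1000).round(1))
    if jawyaw is not None: print('  turn',((jawyaw-yw+90)%180-90).round(2))
    # tilt fix rotvec
    print('  tiltfix deg',np.degrees(np.cross(R[:,0],[0,0,-1])).round(2))
E
python3 -c "
from h import *
st([.452,.023,.2],66)"
```

```text
t 0.1 p [ 221.7 -584.1  230.8] xax [-4.e-04  9.e-04 -1.e+00] jawyaw -69.22 F [-0.3 -0.2  0.5] M [-0.03 -0.02 -0.02] w 85.6 q [ 1.14  0.52 -0.04  1.6   0.02  1.02 -0.11]
  move mm [230.3 607.1 -30.8]
  turn -44.78
  tiltfix deg [-0.05 -0.02 -0.  ]
```

play_rows([
  [30,30,5,0,0,-3,85],
  [30,40,5,0,0,-3,85],
  [30,40,0,0,0,-3,85],
  [25,45,0,0,0,-3,85],
  [25,45,0,0,0,-3,85],
  [20,45,0,0,0,-3,85],
  [20,45,0,0,0,-3,85],
  [15,45,0,0,0,-3,85],
])

```text
clock: 1.1
position: [0.4173, -0.2477, 0.2412]
tool_rot: [-0.867, 1.571, 2.217]
force: [0.9, 0.6, 0.6]
grip_width: 0.085
```

play_rows([
  [10,45,0,0,0,-3,85],
  [10,45,0,0,0,-3,85],
  [5,45,0,0,0,-3,85],
  [5,45,0,0,0,-3,85],
  [0,45,0,0,0,-3,85],
  [0,35,0,0,0,-3,85],
  [0,12,0,0,0,-3,85],
  [0,0,0,0,0,0,85],
])

```text
clock: 2.1
position: [0.4466, 0.0234, 0.2412]
tool_rot: [0.223, 1.57, 2.943]
force: [-0.0, -0.1, -0.5]
grip_width: 0.0851
```

```bash
python3 -c "
from h import *
st([.452,.023,.079],66)"
```

```text
t 2.1 p [446.6  23.4 241.2] xax [-3.e-04  1.e-04 -1.e+00] jawyaw -114.1 F [-0.  -0.1 -0.5] M [-0.01 -0.02  0.  ] w 85.1 q [-0.05  0.23 -0.16  2.03  0.05  0.89 -2.23]
  move mm [   5.4   -0.4 -162.2]
  turn 0.1
  tiltfix deg [-0.   -0.02 -0.  ]
```

play_rows([
  [5,0,-30,0,0,0,85],
  [0,0,-40,0,0,0,85],
  [0,0,-40,0,0,0,85],
  [0,0,-30,0,0,0,85],
  [0,0,-17,0,0,0,85],
  [0,0,-5,0,0,0,85],
  [0,0,0,0,0,0,85],
])

```text
clock: 2.98
position: [0.4519, 0.0222, 0.0795]
tool_rot: [1.527, 1.571, -2.037]
force: [-0.8, -0.1, -1.0]
grip_width: 0.0848
```

```bash
python3 - <<'E'
from h import *
st([.452,.023,.079],66)
t=save('top','t1.png'); s=save('side','s1.png')
a=cv2.resize(t[215:315,210:310],(400,400),interpolation=cv2.INTER_CUBIC); b=cv2.resize(s[165:265,180:280],(400,400),interpolation=cv2.INTER_CUBIC)
cv2.imwrite('pics/z2.png',np.hstack([a,b])[:,:,::-1])
E
```

```text
t 2.98 p [451.9  22.2  79.5] xax [-1.e-04 -1.e-04 -1.e+00] jawyaw -114.22 F [-0.8 -0.1 -1. ] M [ 0.05 -0.02 -0.03] w 84.8 q [-0.08  0.51 -0.13  2.16  0.13  0.48 -2.3 ]
  move mm [ 0.1  0.8 -0.5]
  turn 0.22
  tiltfix deg [ 0.01 -0.    0.  ]
```

View pics/z2.png

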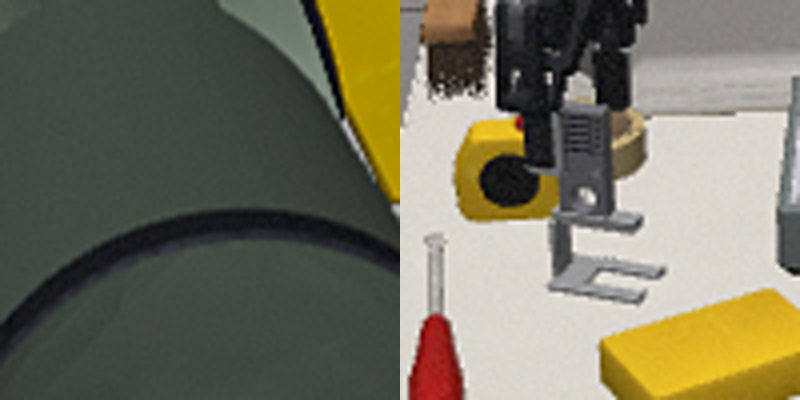

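The side view shows the near finger beside the plate, at (540,150) in the right half, so I close.

play_rows([
  [0,0,0,0,0,0,50],
  [0,0,0,0,0,0,20],
  [0,0,0,0,0,0,14],
  [0,0,0,0,0,0,8],
  [0,0,0,0,0,0,5],
  [0,0,0,0,0,0,5],
  [0,0,0,0,0,0,5],
  [0,0,0,0,0,0,5],
], grip_force=90)

```text
clock: 4.08
position: [0.4518, 0.0227, 0.0793]
tool_rot: [-2.422, 1.571, 0.297]
force: [0.1, -0.3, 3.6]
grip_width: 0.0108
```

play_rows([
  [0,0,0,0,0,0,5],
  [0,0,0,0,0,0,5],
])

```text
clock: 4.32
position: [0.4518, 0.0227, 0.0793]
tool_rot: [-2.0, 1.571, 0.718]
force: [-0.7, -0.6, 3.2]
grip_width: 0.0112
```

```bash
python3 - <<'E'
from h import *
st([.452,.023,.079],66)
s=save('side','s2.png')
b=cv2.resize(s[165:265,180:280],(500,500),interpolation=cv2.INTER_CUBIC)
cv2.imwrite('pics/z3.png',b[:,:,::-1])
E
```

```text
t 4.33 p [451.8  22.7  79.3] xax [ 0.  0. -1.] jawyaw -114.22 F [-0.7 -0.6  3.2] M [-0.    0.12  0.03] w 11.2 q [-0.08  0.51 -0.13  2.16  0.13  0.48 -2.31]
  move mm [ 0.2  0.3 -0.3]
  turn 0.22
  tiltfix deg [-0.  0.  0.]
```

View pics/z3.png

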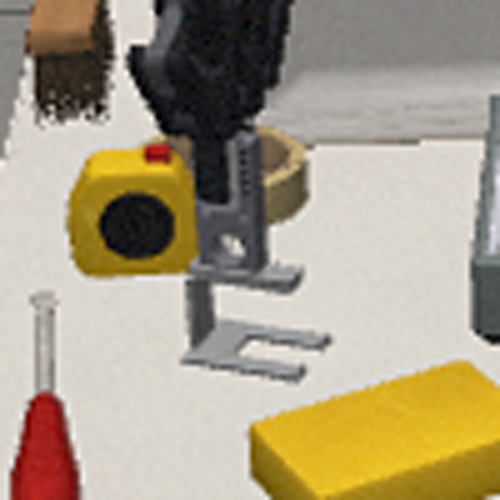

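```bash
python3 - <<'E'
from h import *
for p in [(240,240.3),(246,233.2)]: print('side tine tip',onz('side',*p,.005).round(4))
th=np.radians(-24.2); d=np.array([np.cos(th),np.sin(th)]); n=np.array([-d[1],d[0]])
f=np.array([.4518,.0227])+.012*d
for s in(-1,1):
    P=f+.027*d+s*n*.015; print('pred tip mid',P.round(4),proj('side',[*P,.005]).round(1),proj('top',[*P,.005]).round(1))
B=[(157,165,21,20),(183,169,20,20),(209,173,20,20),(235,176,19,20)]
t=cv2.imread('pics/raw_top0.png'); g=cv2.cvtColor(t,cv2.COLOR_BGR2GRAY)
# refined silhouettes: hough-free; threshold 75 per window
Q=[]
for x,y,w,h in B:
    o=(x-3,y-3); W=cv2.resize(g[y-3:y+h+3,x-3:x+w+3],None,fx=8,fy=8,interpolation=cv2.INTER_CUBIC)
    m=(W<85).astype(np.uint8); nn,l,stt,ce=cv2.connectedComponentsWithStats(m); i=1+np.argmax(stt[1:,4])
    cs,_=cv2.findContours((l==i).astype(np.uint8),0,2); c=max(cs,key=cv2.contourArea)
    X,Y,ww,hh=cv2.boundingRect(c); cx=(X+ww/2)/8-.5+o[0]; cy=(Y+hh/2)/8-.5+o[1]
    P=onz('top',cx,cy,.070); Q.append(P[:2]); print('knob px',round(cx,2),round(cy,2),ww/8,hh/8,P.round(4))
Q=np.array(Q); c=Q.mean(0); k=np.array([1.5,.5,-.5,-1.5]); v=(k[:,None]*(Q-c)).sum(0)/(k**2).sum()
print('centre',c.round(4),'spacing',np.linalg.norm(v),'yaw',np.degrees(np.arctan2(-v[0],v[1])))
u=v/np.linalg.norm(v)
for i in range(4): print(i+1,(c+k[i]*.05*u).round(4), proj('side',[*(c+k[i]*.05*u),.08]).round(1))
E
```

```text
side tine tip [ 0.482  -0.0137  0.005 ]
side tine tip [0.4969 0.0182 0.005 ]
pred tip mid [ 0.4812 -0.007 ] [239.6 238.9] [264.5 254. ]
pred tip mid [0.4935 0.0204] [244.5 232.8] [250.8 247.9]
knob px 166.0 173.88 23.25 24.75 [0.6289 0.1818 0.07  ]
knob px 192.81 178.44 20.625 20.875 [0.6196 0.13   0.07  ]
knob px 218.44 182.19 20.125 20.875 [0.6119 0.0807 0.07  ]
knob px 243.88 185.75 20.5 21.0 [0.6047 0.0319 0.07  ]
centre [0.6163 0.1061] spacing 0.05054313526657019 yaw -9.1475644300523
1 [0.6282 0.1801] [292.1 176.3]
2 [0.6203 0.1308] [291.6 183.6]
3 [0.6123 0.0814] [291.  191.4]
4 [0.6044 0.032 ] [290.4 200. ]
```

play_rows([
  [0,0,10,0,0,0,5],
  [0,0,30,0,0,0,5],
  [0,0,32,0,0,2.6,5],
  [20,5,0,0,0,4,5],
  [30,7,0,0,0,4,5],
  [21.5,5.5,0,0,0,3,5],
  [10,2,0,0,0,2,5],
  [0,0,0,0,0,0,5],
])

```text
clock: 5.38
position: [0.533, 0.0421, 0.1513]
tool_rot: [0.114, 1.57, 3.105]
force: [-0.2, 0.9, -2.7]
grip_width: 0.0106
```

play_rows([
  [0,0,-10,0,0,0,5],
  [0,0,-9,0,0,0,5],
  [0,0,0,0,0,0,5],
  [0,0,0,0,0,0,5],
])

```text
clock: 5.88
position: [0.5332, 0.0422, 0.1323]
tool_rot: [0.134, 1.571, 3.126]
force: [-0.8, 1.1, -2.2]
grip_width: 0.0106
```

```bash
python3 - <<'E'
from h import *
st([.5333,.0422,.1313],-98.65)
s=save('side','s3.png'); t=save('top','t3.png')
b=cv2.resize(s[150:250,220:340],(720,600),interpolation=cv2.INTER_CUBIC)
cv2.imwrite('pics/z4.png',b[:,:,::-1])
E
```

```text
t 5.88 p [533.2  42.2 132.3] xax [-1.e-04  0.e+00 -1.e+00] jawyaw -98.62 F [-0.8  1.1 -2.2] M [ 0.01 -0.02  0.02] w 10.6 q [-0.03  0.52 -0.21  1.92  0.16  0.72 -2.06]
  move mm [ 0.1 -0.  -1. ]
  turn -0.03
  tiltfix deg [-0.   -0.01 -0.  ]
```

View pics/z4.png

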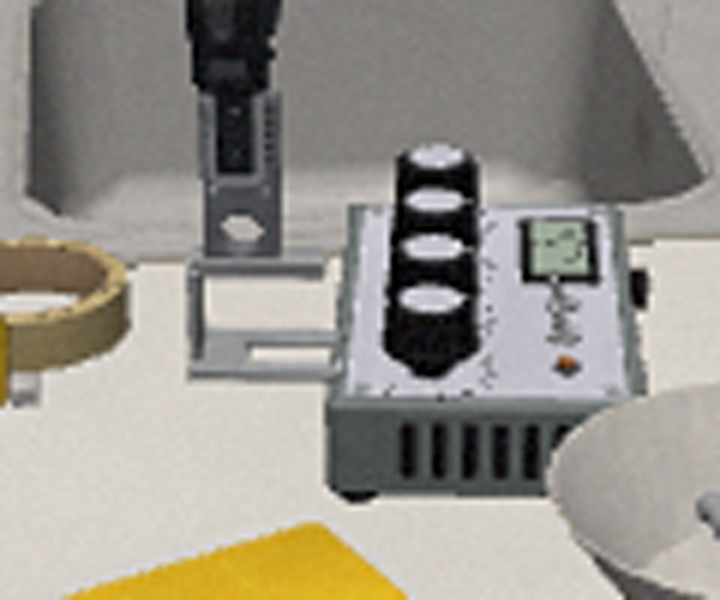

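play_rows([
  [7.9,-1.2,-0.5,0,0,0,5],
  [7.9,-1.2,0,0,0,0,5],
  [4.9,-0.8,0,0,0,0,5],
  [3,-0.4,0,0,0,0,5],
  [3,-0.5,0,0,0,0,5],
  [3,-0.4,0,0,0,0,5],
  [0,0,0,0,0,0,5],
])

```text
clock: 6.85
position: [0.5631, 0.0377, 0.1318]
tool_rot: [-1.476, 1.571, 1.515]
force: [0.7, -0.0, -2.9]
grip_width: 0.0112
```

```bash
python3 - <<'E'
from h import *
st([.5926,.0332,.1318],-98.65)
E
```

```text
t 6.85 p [563.1  37.7 131.8] xax [ 0.e+00  1.e-04 -1.e+00] jawyaw -98.62 F [ 0.7 -0.  -2.9] M [-0.05  0.    0.02] w 11.2 q [-0.02  0.56 -0.2   1.84  0.16  0.76 -2.03]
  move mm [29.5 -4.5  0. ]
  turn -0.03
  tiltfix deg [-0.  0.  0.]
```

play_rows([
  [5,-0.8,0,0,0,0,5],
  [5,-0.7,0,0,0,0,5],
  [5,-0.8,0,0,0,0,5],
  [5,-0.7,0,0,0,0,5],
  [5,-0.8,0,0,0,0,5],
  [4.5,-0.7,0,0,0,0,5],
  [0,0,0,0,0,0,5],
])

```text
clock: 7.72
position: [0.5927, 0.0331, 0.1317]
tool_rot: [-2.545, 1.571, 0.446]
force: [0.2, 0.4, -3.0]
grip_width: 0.0107
```

```bash
python3 - <<'E'
from h import *
st([.5926,.0332,.1318],-98.65)
s=save('side','s4.png')
b=cv2.resize(s[150:250,220:340],(720,600),interpolation=cv2.INTER_CUBIC)
cv2.imwrite('pics/z5.png',b[:,:,::-1])
E
```

```text
t 7.72 p [592.7  33.1 131.7] xax [ 1.e-04  0.e+00 -1.e+00] jawyaw -98.62 F [ 0.2  0.4 -3. ] M [0.08 0.02 0.01] w 10.7 q [-0.02  0.6  -0.2   1.76  0.16  0.8  -2.01]
  move mm [-0.1  0.1  0.1]
  turn -0.03
  tiltfix deg [-0.  0.  0.]
```

View pics/z5.png

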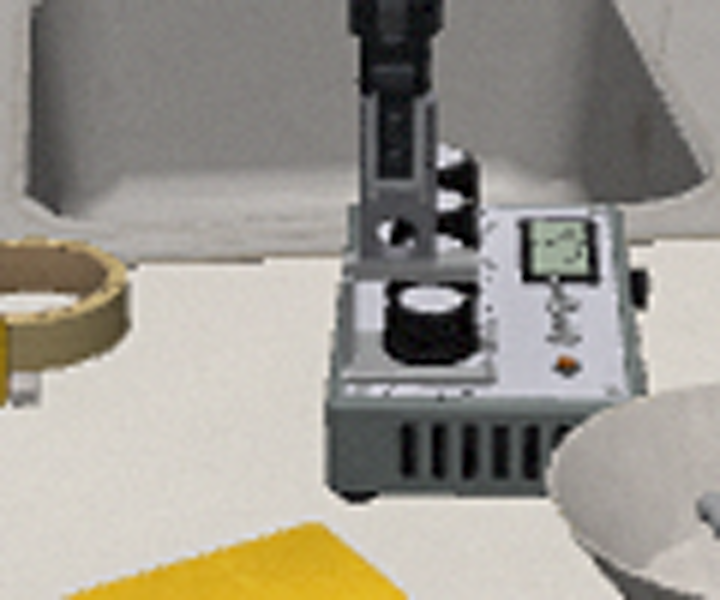

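The fork sits under knob 4's head, around (440,370), with no side force. Now I lift.

play_rows([
  [0,0,2,0,0,0,5],
  [0,0,2,0,0,0,5],
  [0,0,2,0,0,0,5],
  [0,0,2,0,0,0,5],
  [0,0,2,0,0,0,5],
  [0,0,2,0,0,0,5],
  [0,0,2,0,0,0,5],
  [0,0,2,0,0,0,5],
])

```text
clock: 8.78
position: [0.5925, 0.0332, 0.148]
tool_rot: [-2.763, 1.571, 0.229]
force: [0.9, 0.1, -3.0]
grip_width: 0.0104
```

play_rows([
  [0,0,3,0,0,0,5],
  [0,0,4,0,0,0,5],
  [0,0,5,0,0,0,5],
  [0,0,8,0,0,0,5],
  [0,0,10,0,0,0,5],
  [0,0,10,0,0,0,5],
  [0,0,0,0,0,0,5],
])

```text
clock: 9.65
position: [0.5929, 0.0332, 0.1888]
tool_rot: [-2.894, 1.569, 0.097]
force: [-0.2, -0.7, -2.8]
grip_width: 0.0108
```

```bash
python3 - <<'E'
from h import *
st([.5926,.0332,.1318],-98.65)
s=save('side','s5.png')
t=save('top','t5.png')
b=cv2.resize(s[130:230,240:340],(400,400),interpolation=cv2.INTER_CUBIC)
c=cv2.resize(t[190:320,330:460],(400,400),interpolation=cv2.INTER_CUBIC)
cv2.imwrite('pics/z6.png',np.hstack([b,c])[:,:,::-1])
E
```

```text
t 9.65 p [592.9  33.2 188.8] xax [ 1.6e-03  2.0e-04 -1.0e+00] jawyaw -98.62 F [-0.2 -0.7 -2.8] M [0.   0.02 0.03] w 10.8 q [-0.01  0.52 -0.21  1.72  0.13  0.91 -2.  ]
  move mm [ -0.3  -0.  -57. ]
  turn -0.03
  tiltfix deg [-0.01  0.09  0.  ]
```

View pics/z6.png

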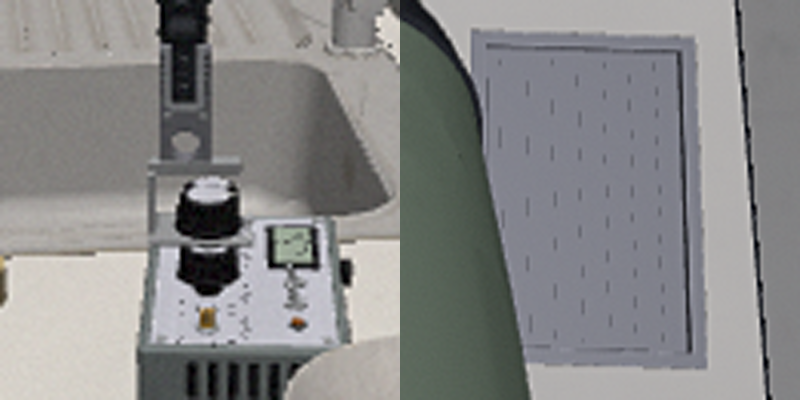

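```bash
cat >> h.py <<'E'
def trayc(im,draw=None):
    """tray outer corners via convex hull of grey mask in the RGB top frame"""
    hsv=cv2.cvtColor(im,cv2.COLOR_RGB2HSV); g=hsv[:,:,2].astype(int)
    b=im[:,:,2].astype(int)-im[:,:,1].astype(int)
    m=((g<150)&(g>70)&(b>3)).astype(np.uint8); m[:185]=0; m[:,:335]=0; m[:,440:]=0; m[330:]=0
    m=cv2.morphologyEx(m,cv2.MORPH_OPEN,np.ones((3,3)))
    n,l,s,c=cv2.connectedComponentsWithStats(m); i=1+np.argmax(s[1:,4])
    pts=np.argwhere(l==i)[:,::-1]
    W=np.array([onz('top',u,v,.018)[:2]*1000 for u,v in pts],np.float32)
    return s[i],cv2.minAreaRect(W)
E
python3 - <<'E'
from h import *
for f in('raw_top0.png','raw_t5.png'):
    im=cv2.imread('pics/'+f)[:,:,::-1].copy(); print(f,im[250,390],im[200,440-40],trayc(im))
z=lambda X,Y:(330+(X-400)/3.077-.3,190+Y/3.077-.3)
for nm,p in dict(TL=(470,28),TR=(696,38),BR=(707,368)).items(): print(nm,onz('top',*z(*p),.018).round(4))
for nm,p in dict(iTL=(488,48),iTR=(682,51),iBR=(690,352)).items(): print(nm,onz('top',*z(*p),.018).round(4),onz('top',*z(*p),.004).round(4))
E
```

```text
Traceback (most recent call last):
  File "h.py", line 38, in trayc
    W=np.array([onz('top',u,v,.018)[:2]*1000 for u,v in pts],np.float32)
                ~~~^^^^^^^^^^^^^^^^
  File "h.py", line 8, in onz
    o,d=ray(n,u,v); return o+d*(z-o[2])/d[2]
        ~~~^^^^^^^
  File "h.py", line 6, in ray
    K,R,t=cam(n); return -R.T@t, R.T@np.linalg.inv(K)@np.array([u,v,1.])
          ~~~^^^
  File "h.py", line 4, in cam
    c=vision.camera_info(n); K=np.array(c['mtx'],float); R=cv2.Rodrigues(np.array(c['rvec'],float))[0]; t=np.array(c['tvec'],float).ravel(); return K,R,t
ValueError: time passes only in moves, steps and waits
```

```bash
sed -i 's/^def cam(n):/import functools\n@functools.lru_cache(None)\ndef cam(n):/' h.py
python3 - <<'E'
from h import *
for f in('raw_top0.png','raw_t5.png'):
    im=cv2.imread('pics/'+f)[:,:,::-1].copy(); print(f,im[250,390],im[200,440-40],trayc(im))
z=lambda X,Y:(330+(X-400)/3.077-.3,190+Y/3.077-.3)
for nm,p in dict(TL=(470,28),TR=(696,38),BR=(707,368)).items(): print(nm,onz('top',*z(*p),.018).round(4))
for nm,p in dict(iTL=(488,48),iTR=(682,51),iBR=(690,352)).items(): print(nm,onz('top',*z(*p),.018).round(4),onz('top',*z(*p),.004).round(4))
st()
E
```

```text
raw_top0.png [102 103 112] [155 152 151] (array([ 353,  200,   77,  110, 7876], dtype=int32), ((480.0941162109375, -253.9627685546875), (146.49867248535156, 212.14089965820312), 87.96258544921875))
raw_t5.png [127 129 139] [185 183 181] (array([ 353,  200,   77,  110, 6924], dtype=int32), ((479.94134521484375, -254.2440185546875), (145.77993774414062, 211.80572509765625), 87.9635238647461))
TL [ 0.5902 -0.1843  0.018 ]
TR [ 0.5829 -0.3318  0.018 ]
BR [ 0.3716 -0.3235  0.018 ]
iTL [ 0.5768 -0.1955  0.018 ] [ 0.5798 -0.1981  0.004 ]
iTR [ 0.5742 -0.3221  0.018 ] [ 0.5772 -0.3265  0.004 ]
iBR [ 0.3815 -0.3136  0.018 ] [ 0.3818 -0.3179  0.004 ]
t 9.75 p [592.4  33.1 187.8] xax [ 0. -0. -1.] jawyaw -98.62 F [ 0.5  0.4 -2.8] M [-0.01 -0.04  0.02] w 10.7 q [-0.01  0.53 -0.21  1.72  0.13  0.91 -2.  ]
  tiltfix deg [0. 0. 0.]
```

play_rows([
  [-5,-8,0,0,0,0.6,5],
  [-8,-16,0,0,0,1,5],
  [-10,-25,0,0,0,1,5],
  [-10,-32,0,0,0,1,5],
  [-10,-36,0,0,0,1,5],
  [-7,-36,0,0,0,1,5],
  [-5,-34,0,0,0,1,5],
  [-2.4,-28,0,0,0,0,5],
])

```text
clock: 10.75
position: [0.534, -0.1838, 0.1876]
tool_rot: [0.366, 1.57, -2.811]
force: [-0.1, 0.5, -1.8]
grip_width: 0.0107
```

play_rows([
  [0,-22,0,0,0,0,5],
  [0,-14,-5,0,0,0,5],
  [0,-8,-15,0,0,0,5],
  [0,0,-20,0,0,0,5],
  [0,0,-20,0,0,0,5],
  [0,0,-10,0,0,0,5],
  [0,0,0,0,0,0,5],
])

```text
clock: 11.62
position: [0.5347, -0.2253, 0.1169]
tool_rot: [-0.436, 1.569, 2.671]
force: [0.1, -0.8, -1.0]
grip_width: 0.0108
```

```bash
python3 - <<'E'
from h import *
st([.535,-.226,.0863],-92)
s=save('side','s6.png')
t=save('top','t6.png'); print(trayc(t))
b=cv2.resize(s[200:350,160:360],(800,600),interpolation=cv2.INTER_CUBIC)
cv2.imwrite('pics/z7.png',b[:,:,::-1])
E
```

```text
t 11.62 p [ 534.7 -225.3  116.9] xax [-1.4e-03  7.0e-04 -1.0e+00] jawyaw -91.98 F [ 0.1 -0.8 -1. ] M [ 0.05 -0.    0.02] w 10.8 q [ 0.43  0.6  -0.19  1.81  0.16  0.75 -1.45]
  move mm [  0.3  -0.7 -30.6]
  turn -0.02
  tiltfix deg [-0.04 -0.08 -0.  ]
(array([ 353,  200,   77,  110, 6322], dtype=int32), ((479.7659606933594, -254.02069091796875), (146.58590698242188, 211.50143432617188), 87.88555908203125))
```

View pics/z7.png

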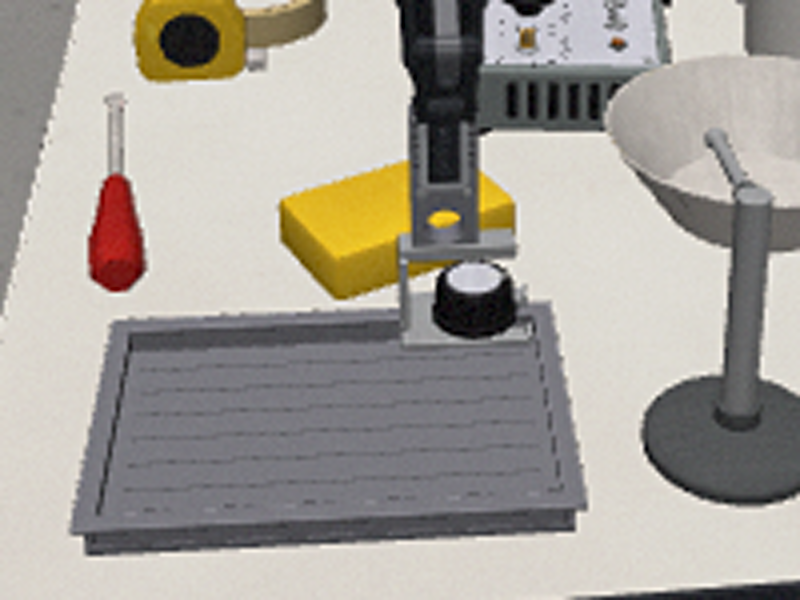

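play_rows([
  [0,-0.5,-10,0,0,0,5],
  [0,0,-10,0,0,0,5],
  [0,0,-5,0,0,0,5],
  [0,0,-3,0,0,0,5],
  [0,0,-2.2,0,0,0,5],
  [0,0,0,0,0,0,5],
  [-3,0.1,0,0,0,0,5],
  [-5,0.2,0,0,0,0,5],
])

```text
clock: 12.72
position: [0.5269, -0.226, 0.0877]
tool_rot: [2.876, 1.571, -0.301]
force: [0.3, -0.4, -3.0]
grip_width: 0.0107
```

play_rows([
  [-7,0.2,0,0,0,0,5],
  [-9,0.3,0,0,0,0,5],
  [-9,0.3,0,0,0,0,5],
  [-9,0.3,0,0,0,0,5],
  [0,0,0,0,0,0,5],
])

```text
clock: 13.35
position: [0.4924, -0.2251, 0.0877]
tool_rot: [0.282, 1.57, -2.895]
force: [0.4, 0.8, -1.9]
grip_width: 0.0105
```

```bash
python3 - <<'E'
from h import *
st([.535-.042,-.226+.0015,.0863],-92)
s=save('side','s7.png')
b=cv2.resize(s[240:345,170:330],(640,420),interpolation=cv2.INTER_CUBIC)
cv2.imwrite('pics/z8.png',b[:,:,::-1])
E
```

```text
t 13.35 p [ 492.4 -225.1   87.7] xax [-4.e-04 -1.e-04 -1.e+00] jawyaw -92.04 F [ 0.4  0.8 -1.9] M [ 0.02 -0.02 -0.05] w 10.5 q [ 0.45  0.6  -0.18  1.93  0.17  0.63 -1.45]
  move mm [ 0.6  0.6 -1.4]
  turn 0.04
  tiltfix deg [ 0.01 -0.02  0.  ]
```

View pics/z8.png

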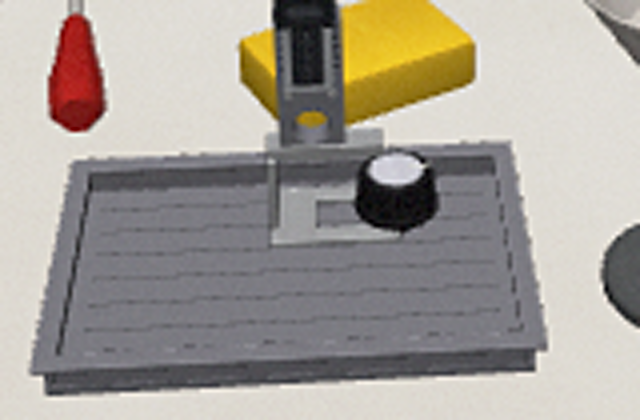

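```bash
python3 - <<'E'
from h import *
print(onz('side',170+397/4-.4,240+168/4-.4,.034), 'tip right near px',onz('side',170+404/4-.4,240+232/4-.4,.014))
E
```

```text
[ 0.5316469  -0.22198844  0.034     ] tip right near px [ 0.53274951 -0.24388788  0.014     ]
```

play_rows([
  [0,0,-2,0,0,0,5],
  [0,0,0,0,0,0,5],
  [-5,0.2,0,0,0,0,5],
  [-5,0.2,0,0,0,0,5],
  [-5,0.2,0,0,0,0,5],
  [-5,0.2,0,0,0,0,5],
  [0,0,0,0,0,0,5],
  [0,0,10,0,0,0,5],
])

```text
clock: 14.4
position: [0.4729, -0.224, 0.0956]
tool_rot: [-0.447, 1.57, 2.66]
force: [-0.2, 0.5, -1.6]
grip_width: 0.0112
```

play_rows([
  [0,0,30,0,0,0,5],
  [0,10,35,0,0,0,5],
  [0,30,20,0,0,0,5],
  [10,45,0,0,0,0,5],
  [10,45,0,0,0,-1.6,5],
  [10,45,0,0,0,-5,5],
  [10,30,0,0,0,0,5],
  [0,0,0,0,0,0,5],
])

```text
clock: 15.4
position: [0.5138, -0.0164, 0.1813]
tool_rot: [-2.24, 1.569, 0.755]
force: [-0.1, -0.4, -2.4]
grip_width: 0.0108
```

```bash
python3 - <<'E'
from h import *
a=np.array([.9886,-.1504])
for k,P in {1:(.6270,.1797),2:(.6195,.1302),3:(.6120,.0808)}.items(): print(k,(np.array(P)-.072*a).round(4),(np.array(P)-.012*a).round(4))
st([.5408,.0916,.1318],-98.65)
s=save('side','s8.png'); t=save('top','t8.png')
hs=cv2.cvtColor(s,cv2.COLOR_RGB2GRAY); m=(hs<60).astype(np.uint8); m[:255]=0;m[330:]=0;m[:,:195]=0;m[:,305:]=0
print(cv2.connectedComponentsWithStats(m)[2])
E
```

```text
1 [0.5558 0.1905] [0.6151 0.1815]
2 [0.5483 0.141 ] [0.6076 0.132 ]
3 [0.5408 0.0916] [0.6001 0.0826]
t 15.4 p [513.8 -16.4 181.3] xax [ 1.e-03  9.e-04 -1.e+00] jawyaw -98.39 F [-0.1 -0.4 -2.4] M [-0.05  0.04  0.02] w 10.8 q [ 0.1   0.42 -0.24  1.93  0.13  0.8  -1.93]
  move mm [ 27.  108.  -49.5]
  turn -0.26
  tiltfix deg [-0.05  0.06  0.  ]
[[     0      0    560    420 234945]
 [   195    265      1      3      3]
 [   259    279     21     19    238]
 [   265    278      1      1      1]
 [   272    278      2      1      2]
 [   275    279      2      2      3]
 [   227    282      1      1      1]
 [   270    329      2      1      2]
 [   286    328      1      1      1]
 [   289    328      3      1      3]
 [   301    328      1      1      1]]
```

play_rows([
  [5,30,0,0,0,0,5],
  [8,40,0,0,0,0,5],
  [8,28,0,0,0,0,5],
  [6,10,-10,0,0,0,5],
  [0,0,-20,0,0,0,5],
  [0,0,-15,0,0,0,5],
  [0,0,-4,0,0,0,5],
  [0,0,0,0,0,0,5],
])

```text
clock: 16.5
position: [0.5401, 0.0884, 0.1316]
tool_rot: [0.845, 1.571, -2.447]
force: [0.2, -0.8, -3.0]
grip_width: 0.0109
```

play_rows([
  [0,0,0,0,0,0,5],
])

```text
clock: 16.62
position: [0.5404, 0.0887, 0.1321]
tool_rot: [-2.827, 1.57, 0.163]
force: [0.3, -0.1, -2.2]
grip_width: 0.0109
```

```bash
python3 - <<'E'
from h import *
st([.5408,.0916,.1318],-98.65)
E
```

```text
t 16.62 p [540.4  88.7 132.1] xax [ 8.e-04  1.e-04 -1.e+00] jawyaw -98.63 F [ 0.3 -0.1 -2.2] M [0.04 0.01 0.05] w 10.9 q [-0.1   0.54 -0.23  1.89  0.18  0.74 -2.15]
  move mm [ 0.4  2.9 -0.3]
  turn -0.02
  tiltfix deg [-0.01  0.05  0.  ]
```

play_rows([
  [0.4,2.9,-0.3,0,0,0,5],
  [0,0,0,0,0,0,5],
  [7.9,-1.2,0,0,0,0,5],
  [7.9,-1.2,0,0,0,0,5],
  [4.9,-0.8,0,0,0,0,5],
  [3,-0.4,0,0,0,0,5],
  [3,-0.5,0,0,0,0,5],
  [3,-0.4,0,0,0,0,5],
])

```text
clock: 17.62
position: [0.5703, 0.0873, 0.1313]
tool_rot: [0.047, 1.571, 3.038]
force: [0.0, 0.6, -1.5]
grip_width: 0.0108
```

```bash
python3 -c "
from h import *
st([.6001,.0826,.1318],-98.65)"
```

```text
t 17.62 p [570.3  87.3 131.3] xax [-1.e-04  0.e+00 -1.e+00] jawyaw -98.61 F [ 0.   0.6 -1.5] M [-0.    0.   -0.02] w 10.8 q [-0.09  0.58 -0.23  1.81  0.18  0.78 -2.13]
  move mm [29.8 -4.7  0.5]
  turn -0.04
  tiltfix deg [-0. -0. -0.]
```

play_rows([
  [5,-0.8,0.4,0,0,0,5],
  [5,-0.8,0,0,0,0,5],
  [5,-0.8,0,0,0,0,5],
  [5,-0.8,0,0,0,0,5],
  [5,-0.8,0,0,0,0,5],
  [4.8,-0.7,0,0,0,0,5],
  [0,0,0,0,0,0,5],
  [0,0,0,0,0,0,5],
])

```text
clock: 18.62
position: [0.5998, 0.0826, 0.1316]
tool_rot: [0.119, 1.571, 3.111]
force: [1.0, 0.7, -2.8]
grip_width: 0.0108
```

```bash
python3 -c "
from h import *
st([.6001,.0826,.1318],-98.65)"
```

```text
t 18.62 p [599.8  82.6 131.6] xax [-2.e-04  0.e+00 -1.e+00] jawyaw -98.61 F [ 1.   0.7 -2.8] M [0.   0.07 0.01] w 10.8 q [-0.08  0.62 -0.22  1.73  0.18  0.82 -2.11]
  move mm [ 0.3 -0.   0.2]
  turn -0.04
  tiltfix deg [-0.   -0.01 -0.  ]
```

play_rows([
  [0,0,2,0,0,0,5],
  [0,0,2,0,0,0,5],
  [0,0,2,0,0,0,5],
  [0,0,2,0,0,0,5],
  [0,0,2,0,0,0,5],
  [0,0,2,0,0,0,5],
  [0,0,2,0,0,0,5],
  [0,0,2,0,0,0,5],
])

```text
clock: 19.62
position: [0.6, 0.0826, 0.1478]
tool_rot: [-2.142, 1.571, 0.849]
force: [-0.9, -1.1, -1.4]
grip_width: 0.011
```

play_rows([
  [0,0,4,0,0,0,5],
  [0,0,6,0,0,0,5],
  [0,0,10,0,0,0,5],
  [0,0,13,0,0,0,5],
  [-4,-4,10,0,0,0,5],
  [-10,-10,0,0,0,0,5],
  [-14,-18,0,0,0,1,5],
  [-14,-26,0,0,0,1,5],
])

```text
clock: 20.62
position: [0.5566, 0.0238, 0.1904]
tool_rot: [0.281, 1.57, -2.975]
force: [0.9, -0.3, -2.5]
grip_width: 0.011
```

play_rows([
  [-10,-32,0,0,0,1,5],
  [-8,-36,0,0,0,1,5],
  [-5,-38,0,0,0,1,5],
  [-2,-40,0,0,0,1,5],
  [0,-40,0,0,0,0.6,5],
  [0,-36,0,0,0,0,5],
  [0,-32,0,0,0,0,5],
  [0,-26,0,0,0,0,5],
])

```text
clock: 21.62
position: [0.5316, -0.2572, 0.1903]
tool_rot: [0.148, 1.57, -3.03]
force: [0.2, 0.1, -2.2]
grip_width: 0.0109
```

play_rows([
  [0,-18,0,0,0,0,5],
  [0,-10,0,0,0,0,5],
  [0,-2.5,0,0,0,0,5],
  [0,0,0,0,0,0,5],
  [0,0,0,0,0,0,5],
])

```text
clock: 22.25
position: [0.5332, -0.2851, 0.1907]
tool_rot: [-1.653, 1.571, 1.454]
force: [0.2, 0.4, -2.7]
grip_width: 0.0106
```

```bash
python3 - <<'E'
from h import *
st([.5329,-.2859,.0863],-92)
s=save('side','s9.png')
t=save('top','t9.png'); print(trayc(t))
b=cv2.resize(s[150:350,160:360],(600,600),interpolation=cv2.INTER_CUBIC)
cv2.imwrite('pics/z9.png',b[:,:,::-1])
E
```

```text
t 22.25 p [ 533.2 -285.1  190.7] xax [ 0.e+00  3.e-04 -1.e+00] jawyaw -91.95 F [ 0.2  0.4 -2.7] M [ 0.02 -0.02 -0.01] w 10.6 q [ 0.54  0.54 -0.21  1.69  0.13  0.93 -1.33]
  move mm [  -0.3   -0.8 -104.4]
  turn -0.05
  tiltfix deg [-0.01  0.    0.  ]
(array([ 353,  200,   77,  110, 7174], dtype=int32), ((480.20428466796875, -253.98602294921875), (146.54885864257812, 212.2574920654297), 87.93252563476562))
```

View pics/z9.png

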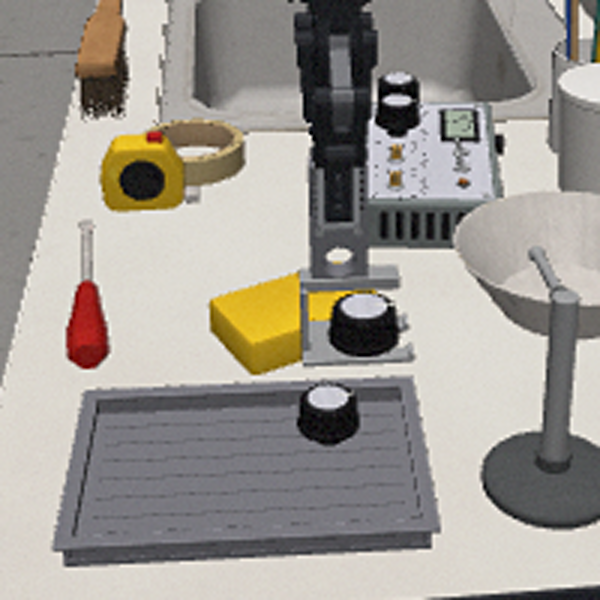

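play_rows([
  [0,-0.8,-15,0,0,0,5],
  [0,0,-25,0,0,0,5],
  [0,0,-25,0,0,0,5],
  [0,0,-18,0,0,0,5],
  [0,0,-10,0,0,0,5],
  [0,0,-6,0,0,0,5],
  [0,0,0,0,0,0,5],
  [0,0,0,0,0,0,5],
])

```text
clock: 23.35
position: [0.5333, -0.2869, 0.0923]
tool_rot: [2.738, 1.57, -0.439]
force: [-0.4, -0.3, -2.2]
grip_width: 0.0108
```

```bash
python3 -c "
from h import *
st([.5329,-.2859,.0855],-92)"
```

```text
t 23.35 p [ 533.3 -286.9   92.3] xax [ 9.e-04 -4.e-04 -1.e+00] jawyaw -92.02 F [-0.4 -0.3 -2.2] M [-0.03 -0.01 -0.  ] w 10.8 q [ 0.53  0.67 -0.19  1.75  0.17  0.73 -1.36]
  move mm [-0.4  1.  -6.8]
  turn 0.02
  tiltfix deg [0.02 0.05 0.  ]
```

play_rows([
  [0,0,-3,0,0,0,5],
  [0,0,-2,0,0,0,5],
  [0,0,-1.8,0,0,0,5],
  [0,0,0,0,0,0,5],
  [0,0,0,0,0,0,5],
])

```text
clock: 23.98
position: [0.533, -0.2867, 0.0849]
tool_rot: [-2.558, 1.571, 0.548]
force: [0.1, 0.4, -2.0]
grip_width: 0.0109
```

```bash
python3 -c "
from h import *
st([.5329,-.2859,.0855],-92)"
```

```text
t 23.98 p [ 533.  -286.7   84.9] xax [ 0.  0. -1.] jawyaw -92.02 F [ 0.1  0.4 -2. ] M [ 0.01  0.02 -0.06] w 10.9 q [ 0.52  0.68 -0.19  1.76  0.18  0.72 -1.36]
  move mm [-0.1  0.8  0.6]
  turn 0.02
  tiltfix deg [-0.  0.  0.]
```

play_rows([
  [-4,0.1,0,0,0,0,5],
  [-6,0.2,0,0,0,0,5],
  [-8,0.3,0,0,0,0,5],
  [-10,0.4,0,0,0,0,5],
  [-10,0.4,0,0,0,0,5],
  [-10,0.3,0,0,0,0,5],
  [0,0,0,0,0,0,5],
  [0,0,10,0,0,0,5],
])

```text
clock: 24.98
position: [0.4849, -0.2848, 0.0948]
tool_rot: [-0.681, 1.57, 2.425]
force: [0.1, 0.5, -2.1]
grip_width: 0.0112
```

play_rows([
  [0,0,30,0,0,0,5],
  [0,0,40,0,0,0,5],
  [0,20,25,0,0,0,5],
  [5,40,0,0,0,0,5],
  [10,50,0,0,0,0,5],
  [10,55,0,0,0,-1.6,5],
  [10,55,0,0,0,-2,5],
  [10,55,0,0,0,-2,5],
])

```text
clock: 25.98
position: [0.5305, -0.008, 0.1908]
tool_rot: [-2.914, 1.57, 0.093]
force: [1.7, -0.7, -1.9]
grip_width: 0.0109
```

play_rows([
  [10,55,0,0,0,-1,5],
  [8,50,0,0,0,0,5],
  [0,30,0,0,0,0,5],
  [0,16,-10,0,0,0,5],
  [0,0,-20,0,0,0,5],
  [0,0,-20,0,0,0,5],
  [0,0,0,0,0,0,5],
  [0,0,0,0,0,0,5],
])

```text
clock: 26.98
position: [0.5484, 0.1406, 0.1405]
tool_rot: [-2.904, 1.57, 0.086]
force: [-0.1, -0.4, -2.5]
grip_width: 0.0111
```

```bash
python3 - <<'E'
from h import *
st([.5483,.141,.1318],-98.65)
s=save('side','s10.png')
t=save('top','t10.png'); print(trayc(t))
hs=cv2.cvtColor(s,cv2.COLOR_RGB2GRAY); m=(hs<60).astype(np.uint8); m[:255]=0;m[330:]=0;m[:,:195]=0;m[:,305:]=0
q=cv2.connectedComponentsWithStats(m)[2]; 
for r in q[1:]:
    if r[4]>60: print(r,onz('side',r[0]+r[2]/2-.5,r[1]+r[3]/2-.5,.024))
E
```

```text
t 26.98 p [548.4 140.6 140.5] xax [ 5.e-04  0.e+00 -1.e+00] jawyaw -98.65 F [-0.1 -0.4 -2.5] M [-0.01  0.    0.04] w 11.1 q [-0.17  0.55 -0.26  1.83  0.19  0.78 -2.25]
  move mm [-0.1  0.4 -8.7]
  turn 0.0
  tiltfix deg [-0.    0.03  0.  ]
(array([ 353,  200,   77,  110, 7229], dtype=int32), ((479.95440673828125, -253.8791046142578), (146.51022338867188, 211.8057403564453), 87.96346282958984))
[259 279  21  20 242] [ 0.5311478  -0.22962143  0.024     ]
[270 298  23  22 268] [ 0.54699179 -0.28883656  0.024     ]
```

Both knobs are in the tray. Next is knob 2.

play_rows([
  [0,0.4,-5,0,0,0,5],
  [0,0,-3.7,0,0,0,5],
  [0,0,0,0,0,0,5],
  [7.9,-1.2,0,0,0,0,5],
  [7.9,-1.2,0,0,0,0,5],
  [4.9,-0.8,0,0,0,0,5],
  [4.5,-0.7,0,0,0,0,5],
  [4.5,-0.7,0,0,0,0,5],
])

```text
clock: 28.08
position: [0.5779, 0.1367, 0.1311]
tool_rot: [0.346, 1.571, -2.946]
force: [-0.4, 0.9, -2.2]
grip_width: 0.0107
```

```bash
python3 -c "
from h import *
st([.6076,.132,.1318],-98.65)"
```

```text
t 28.07 p [577.9 136.7 131.1] xax [-2.e-04 -0.e+00 -1.e+00] jawyaw -98.61 F [-0.4  0.9 -2.2] M [0.02 0.02 0.04] w 10.7 q [-0.16  0.6  -0.25  1.76  0.2   0.8  -2.22]
  move mm [29.7 -4.7  0.7]
  turn -0.04
  tiltfix deg [ 0.   -0.01  0.  ]
```

play_rows([
  [5,-0.8,0.5,0,0,0,5],
  [5,-0.8,0,0,0,0,5],
  [5,-0.8,0,0,0,0,5],
  [5,-0.8,0,0,0,0,5],
  [5,-0.8,0,0,0,0,5],
  [4.7,-0.7,0,0,0,0,5],
  [0,0,0,0,0,0,5],
  [0,0,0,0,0,0,5],
])

```text
clock: 29.08
position: [0.6072, 0.1321, 0.1317]
tool_rot: [-0.02, 1.571, 2.971]
force: [0.2, -0.1, -1.4]
grip_width: 0.0107
```

```bash
python3 -c "
from h import *
st([.6076,.132,.1318],-98.65)"
```

```text
t 29.07 p [607.2 132.1 131.7] xax [-2.e-04  0.e+00 -1.e+00] jawyaw -98.61 F [ 0.2 -0.1 -1.4] M [-0.    0.03 -0.02] w 10.7 q [-0.14  0.64 -0.25  1.69  0.2   0.84 -2.2 ]
  move mm [ 0.4 -0.1  0.1]
  turn -0.04
  tiltfix deg [-0.   -0.01 -0.  ]
```

play_rows([
  [0,0,2,0,0,0,5],
  [0,0,2,0,0,0,5],
  [0,0,2,0,0,0,5],
  [0,0,2,0,0,0,5],
  [0,0,2,0,0,0,5],
  [0,0,2,0,0,0,5],
  [0,0,2,0,0,0,5],
  [0,0,2,0,0,0,5],
])

```text
clock: 30.08
position: [0.6074, 0.1321, 0.1479]
tool_rot: [-2.547, 1.571, 0.444]
force: [0.3, -0.7, -2.5]
grip_width: 0.0109
```

play_rows([
  [0,0,4,0,0,0,5],
  [0,0,6,0,0,0,5],
  [0,0,10,0,0,0,5],
  [0,0,13,0,0,0,5],
  [-4,-4,10,0,0,0,5],
  [-10,-10,0,0,0,0,5],
  [-18,-18,0,0,0,1,5],
  [-22,-26,0,0,0,1,5],
])

```text
clock: 31.08
position: [0.5519, 0.0732, 0.1903]
tool_rot: [0.355, 1.57, -2.901]
force: [-0.2, -0.9, -1.5]
grip_width: 0.011
```

play_rows([
  [-22,-32,0,0,0,1,5],
  [-20,-36,0,0,0,1,5],
  [-16,-38,0,0,0,1,5],
  [-12,-38,0,0,0,1,5],
  [-8,-38,0,0,0,0.6,5],
  [-5,-34,0,0,0,0,5],
  [-3,-30,0,0,0,0,5],
  [0,-24,0,0,0,0,5],
])

```text
clock: 32.08
position: [0.4659, -0.1976, 0.1905]
tool_rot: [0.426, 1.57, -2.752]
force: [0.4, -1.0, -2.5]
grip_width: 0.0107
```

play_rows([
  [0,-17,0,0,0,0,5],
  [0,-8,0,0,0,0,5],
  [0,-2.5,0,0,0,0,5],
  [0,0,0,0,0,0,5],
  [0,0,0,0,0,0,5],
])

```text
clock: 32.7
position: [0.4675, -0.2228, 0.1907]
tool_rot: [-1.605, 1.571, 1.503]
force: [-0.0, -0.6, -3.4]
grip_width: 0.0109
```

```bash
python3 - <<'E'
from h import *
st([.4671,-.2235,.0855],-92)
s=save('side','s11.png')
t=save('top','t11.png'); print(trayc(t))
b=cv2.resize(s[150:350,160:360],(600,600),interpolation=cv2.INTER_CUBIC)
cv2.imwrite('pics/z10.png',b[:,:,::-1])
E
```

```text
t 32.7 p [ 467.5 -222.8  190.7] xax [ 0.e+00  2.e-04 -1.e+00] jawyaw -91.96 F [-0.  -0.6 -3.4] M [-0.08  0.04 -0.04] w 10.9 q [ 0.51  0.41 -0.23  1.91  0.13  0.83 -1.39]
  move mm [  -0.4   -0.7 -105.2]
  turn -0.04
  tiltfix deg [-0.01  0.    0.  ]
(array([ 353,  200,   77,  110, 5136], dtype=int32), ((480.194580078125, -253.87164306640625), (146.47120666503906, 212.41522216796875), 88.03587341308594))
```

View pics/z10.png

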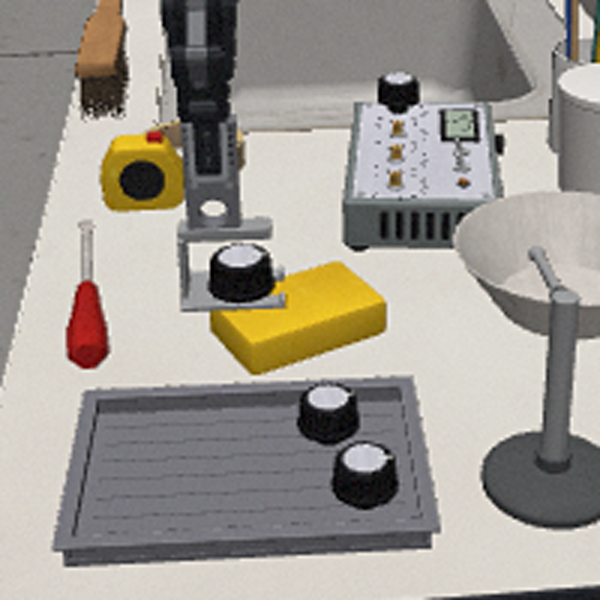

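The puller holds knob 2 at (240,265), two knobs are in the tray, and only knob 1 is still seated. I lower this one now.

play_rows([
  [-0.4,-0.7,-15,0,0,0,5],
  [0,0,-25,0,0,0,5],
  [0,0,-25,0,0,0,5],
  [0,0,-18,0,0,0,5],
  [0,0,-10,0,0,0,5],
  [0,0,-6,0,0,0,5],
  [0,0,-3,0,0,0,5],
  [0,0,-2,0,0,0,5],
])

```text
clock: 33.8
position: [0.4672, -0.2242, 0.0869]
tool_rot: [2.782, 1.57, -0.395]
force: [-0.2, 0.0, -2.7]
grip_width: 0.0109
```

play_rows([
  [0,0,-1,0,0,0,5],
  [0,0,0,0,0,0,5],
  [0,0,0,0,0,0,5],
])

```text
clock: 34.17
position: [0.467, -0.2242, 0.0859]
tool_rot: [2.849, 1.571, -0.328]
force: [0.1, -0.1, -2.1]
grip_width: 0.0106
```

```bash
python3 -c "
from h import *
st([.4671,-.2235,.0852],-92)"
```

```text
t 34.17 p [ 467.  -224.2   85.9] xax [ 2.e-04 -1.e-04 -1.e+00] jawyaw -92.02 F [ 0.1 -0.1 -2.1] M [-0.02  0.02  0.01] w 10.6 q [ 0.48  0.57 -0.2   1.99  0.19  0.6  -1.45]
  move mm [ 0.1  0.7 -0.7]
  turn 0.02
  tiltfix deg [0.   0.01 0.  ]
```

play_rows([
  [-4,0.1,-0.7,0,0,0,5],
  [-6,0.2,0,0,0,0,5],
  [-8,0.3,0,0,0,0,5],
  [-10,0.4,0,0,0,0,5],
  [-10,0.4,0,0,0,0,5],
  [-8,0.3,0,0,0,0,5],
  [0,0,0,0,0,0,5],
  [0,0,10,0,0,0,5],
])

```text
clock: 35.17
position: [0.421, -0.2223, 0.095]
tool_rot: [-0.596, 1.57, 2.51]
force: [-0.3, 0.1, -1.8]
grip_width: 0.0108
```

play_rows([
  [0,0,30,0,0,0,5],
  [0,0,40,0,0,0,5],
  [10,20,25,0,0,0,5],
  [15,40,0,0,0,0,5],
  [18,50,0,0,0,0,5],
  [18,50,0,0,0,-1.6,5],
  [18,50,0,0,0,-2,5],
  [18,50,0,0,0,-2,5],
])

```text
clock: 36.17
position: [0.5187, 0.0395, 0.1908]
tool_rot: [-2.839, 1.57, 0.168]
force: [1.7, -0.4, -2.1]
grip_width: 0.011
```

play_rows([
  [18,50,0,0,0,-1,5],
  [15,50,0,0,0,0,5],
  [5,35,0,0,0,0,5],
  [0,18,-10,0,0,0,5],
  [0,0,-20,0,0,0,5],
  [0,0,-20,0,0,0,5],
  [0,0,0,0,0,0,5],
  [0,0,0,0,0,0,5],
])

```text
clock: 37.17
position: [0.5563, 0.1903, 0.1407]
tool_rot: [-2.796, 1.57, 0.195]
force: [0.8, -0.8, -1.8]
grip_width: 0.0111
```

```bash
python3 - <<'E'
from h import *
st([.5558,.1905,.1318],-98.65)
s=save('side','s12.png')
t=save('top','t12.png'); print(trayc(t))
hs=cv2.cvtColor(s,cv2.COLOR_RGB2GRAY); m=(hs<60).astype(np.uint8); m[:255]=0;m[330:]=0;m[:,:195]=0;m[:,305:]=0
q=cv2.connectedComponentsWithStats(m)[2]; 
for r in q[1:]:
    if r[4]>60: print(r,onz('side',r[0]+r[2]/2-.5,r[1]+r[3]/2-.5,.024))
E
```

```text
t 37.17 p [556.3 190.3 140.7] xax [ 6.e-04  1.e-04 -1.e+00] jawyaw -98.65 F [ 0.8 -0.8 -1.8] M [ 0.01 -0.09  0.08] w 11.1 q [-0.23  0.58 -0.28  1.77  0.21  0.82 -2.34]
  move mm [-0.5  0.2 -8.9]
  turn -0.0
  tiltfix deg [-0.01  0.03  0.  ]
(array([ 353,  200,   77,  110, 6996], dtype=int32), ((480.11236572265625, -253.91087341308594), (146.4579620361328, 212.23960876464844), 87.96346282958984))
[259 279  21  19 240] [ 0.53127635 -0.22809611  0.024     ]
[232 280  21  20 247] [ 0.4813746  -0.22727475  0.024     ]
[270 298  23  22 271] [ 0.54699179 -0.28883656  0.024     ]
```

play_rows([
  [-0.5,0.2,-5,0,0,0,5],
  [0,0,-3.4,0,0,0,5],
  [0,0,0,0,0,0,5],
  [7.9,-1.2,0,0,0,0,5],
  [7.9,-1.2,0,0,0,0,5],
  [4.9,-0.8,0,0,0,0,5],
  [4.5,-0.7,0,0,0,0,5],
  [4.5,-0.7,0,0,0,0,5],
])

```text
clock: 38.28
position: [0.5854, 0.1861, 0.1316]
tool_rot: [-0.212, 1.571, 2.779]
force: [1.0, -0.8, -1.9]
grip_width: 0.0108
```

```bash
python3 -c "
from h import *
st([.6151,.1815,.1318],-98.65)"
```

```text
t 38.27 p [585.4 186.1 131.6] xax [-1.e-04  0.e+00 -1.e+00] jawyaw -98.62 F [ 1.  -0.8 -1.9] M [-0.02  0.02  0.02] w 10.8 q [-0.22  0.63 -0.28  1.7   0.22  0.84 -2.31]
  move mm [29.7 -4.6  0.2]
  turn -0.03
  tiltfix deg [-0.   -0.01 -0.  ]
```

play_rows([
  [5,-0.8,0,0,0,0,5],
  [5,-0.8,0,0,0,0,5],
  [5,-0.8,0,0,0,0,5],
  [5,-0.8,0,0,0,0,5],
  [5,-0.8,0,0,0,0,5],
  [4.7,-0.6,0,0,0,0,5],
  [0,0,0,0,0,0,5],
  [0,0,0,0,0,0,5],
])

```text
clock: 39.28
position: [0.6147, 0.1816, 0.1315]
tool_rot: [-0.02, 1.571, 2.971]
force: [0.1, -0.1, -3.0]
grip_width: 0.011
```

```bash
python3 -c "
from h import *
st([.6151,.1815,.1318],-98.65)"
```

```text
t 39.27 p [614.7 181.6 131.5] xax [-2.e-04  0.e+00 -1.e+00] jawyaw -98.61 F [ 0.1 -0.1 -3. ] M [ 0.01 -0.01 -0.04] w 11.0 q [-0.2   0.67 -0.27  1.63  0.22  0.87 -2.28]
  move mm [ 0.4 -0.1  0.3]
  turn -0.04
  tiltfix deg [-0.   -0.01 -0.  ]
```

play_rows([
  [0,0,2,0,0,0,5],
  [0,0,2,0,0,0,5],
  [0,0,2,0,0,0,5],
  [0,0,2,0,0,0,5],
  [0,0,2,0,0,0,5],
  [0,0,2,0,0,0,5],
  [0,0,2,0,0,0,5],
  [0,0,2,0,0,0,5],
])

```text
clock: 40.28
position: [0.6149, 0.1816, 0.1478]
tool_rot: [-2.518, 1.571, 0.473]
force: [-0.4, 0.4, -2.1]
grip_width: 0.0108
```

play_rows([
  [0,0,4,0,0,0,5],
  [0,0,6,0,0,0,5],
  [0,0,10,0,0,0,5],
  [0,0,13,0,0,0,5],
  [-4,-4,10,0,0,0,5],
  [-10,-10,0,0,0,0,5],
  [-18,-18,0,0,0,1,5],
  [-22,-26,0,0,0,1,5],
])

```text
clock: 41.28
position: [0.5595, 0.1227, 0.1902]
tool_rot: [0.371, 1.57, -2.885]
force: [0.3, -0.8, -2.8]
grip_width: 0.0108
```

play_rows([
  [-22,-32,0,0,0,1,5],
  [-20,-36,0,0,0,1,5],
  [-16,-38,0,0,0,1,5],
  [-12,-38,0,0,0,1,5],
  [-8,-38,0,0,0,0.6,5],
  [-4,-38,0,0,0,0,5],
  [-2,-38,0,0,0,0,5],
  [0,-38,0,0,0,0,5],
])

```text
clock: 42.28
position: [0.4755, -0.174, 0.1906]
tool_rot: [0.713, 1.57, -2.465]
force: [0.9, 0.2, -2.5]
grip_width: 0.0103
```

play_rows([
  [0,-34,0,0,0,0,5],
  [0,-28,0,0,0,0,5],
  [0,-22,0,0,0,0,5],
  [0,-15,0,0,0,0,5],
  [0,-8,0,0,0,0,5],
  [0,-4,0,0,0,0,5],
  [0,0,0,0,0,0,5],
  [0,0,0,0,0,0,5],
])

```text
clock: 43.28
position: [0.477, -0.2828, 0.1906]
tool_rot: [-1.618, 1.571, 1.489]
force: [-0.4, -0.2, -3.0]
grip_width: 0.0105
```

```bash
python3 - <<'E'
from h import *
st([.4769,-.2839,.0852],-92)
s=save('side','s13.png')
t=save('top','t13.png'); print(trayc(t))
b=cv2.resize(s[150:350,160:360],(600,600),interpolation=cv2.INTER_CUBIC)
cv2.imwrite('pics/z11.png',b[:,:,::-1])
E
```

```text
t 43.27 p [ 477.  -282.8  190.6] xax [ 0.e+00  2.e-04 -1.e+00] jawyaw -91.97 F [-0.4 -0.2 -3. ] M [ 0.    0.05 -0.03] w 10.5 q [ 0.61  0.47 -0.24  1.82  0.14  0.87 -1.31]
  move mm [-1.000e-01 -1.100e+00 -1.054e+02]
  turn -0.03
  tiltfix deg [-0.01  0.    0.  ]
(array([ 353,  200,   78,  110, 6535], dtype=int32), ((479.9680480957031, -257.7411193847656), (153.59329223632812, 212.78907775878906), 87.6530990600586))
```

View pics/z11.png

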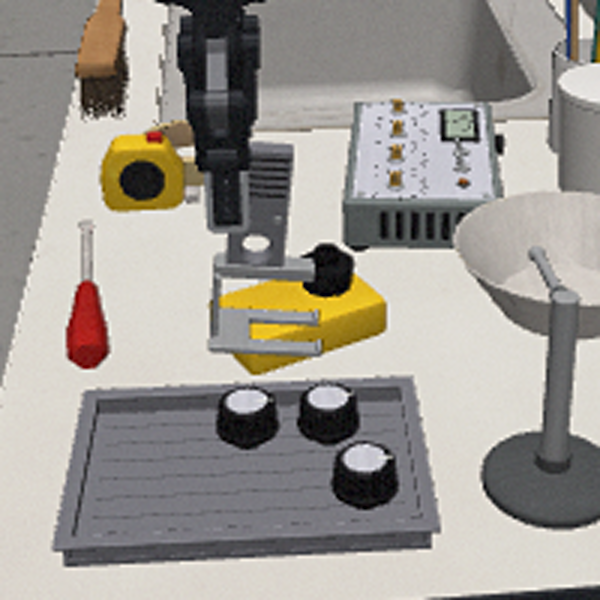

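The puller has shifted in the grip, and knob 1 is off the tines at (330,268), apparently over the sponge. I let things settle and look closer in one composite.

play_rows([
  [0,0,0,0,0,0,5],
  [0,0,0,0,0,0,5],
], grip_force=120)

```text
clock: 43.62
position: [0.4769, -0.2833, 0.1906]
tool_rot: [-1.848, 1.571, 1.259]
force: [0.1, 0.6, -3.1]
grip_width: 0.0099
```

```bash
python3 - <<'E'
from h import *
st()
s=save('side','s14.png'); t=save('top','t14.png')
s12=cv2.imread('pics/raw_s12.png')[:,:,::-1]
r=lambda im,w,h:cv2.resize(im,(w,h),interpolation=cv2.INTER_CUBIC)
a=r(s[190:280,215:295],480,540); b=r(s12[140:230,240:340],320,288); c=r(t[160:320,230:420],320,252)
cv2.imwrite('pics/z12.png',np.hstack([a,np.vstack([b,c])])[:,:,::-1])
E
```

```text
t 43.62 p [ 476.9 -283.3  190.6] xax [ 0.  0. -1.] jawyaw -92.01 F [ 0.1  0.6 -3.1] M [ 0.02 -0.01  0.02] w 9.9 q [ 0.61  0.47 -0.24  1.82  0.14  0.87 -1.31]
  tiltfix deg [-0.  0.  0.]
```

View pics/z12.png

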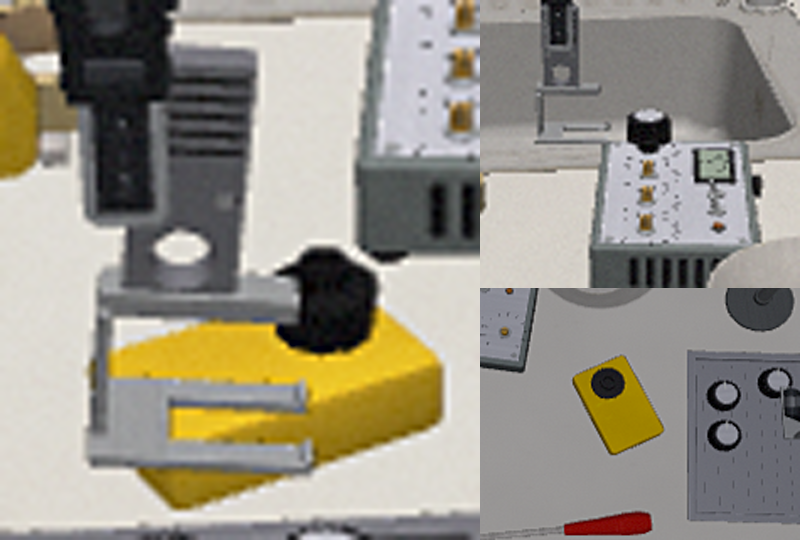

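```bash
cat >> h.py <<'E'
def onplane(u,v,P,n):
    o,d=ray('side',u,v); n=np.array(n); return o+d*(np.dot(np.array(P)-o,n)/np.dot(d,n))
E
python3 - <<'E'
from h import *
z=lambda X,Y:(215+X/6-.42,190+Y/6-.42)
T=np.array([.4769,-.2833,.1906]); j=np.radians(-92); n=np.array([np.cos(j),np.sin(j),0])
def rel(P): 
    q=P-T; xa=np.array([-n[1],n[0],0]); return (np.array([q@xa,q[2]])*1000).round(1)
print('expected eye rel: 0, -23 (42-19 below TCP)')
print('eye',rel(onplane(*z(182,247),T,n)))
F=T+.006*n
for nm,p in dict(topR=(257,50),botR=(240,290),botL=(124,285)).items(): print(nm,rel(onplane(*z(*p),F,n)))
G=T+.0205*n
for nm,p in dict(forkRearNearBot=(92,465),forkTipNear=(310,470),forkTop=(100,460)).items(): print(nm,rel(onplane(*z(*p),G,n)))
# same check in s12 frame for the eye (reference): crop (240,140) scale 3.2 x offset 480
z2=lambda X,Y:(240+(X-480)/3.2-.34,140+Y/3.2-.34)
T=np.array([.5563,.1903,.1407]); j=np.radians(-98.65); n=np.array([np.cos(j),np.sin(j),0]); print('ref eye',rel(onplane(*z2(563,74),T,n)))
z3=lambda X,Y:(160+X/4-.4,200+Y/4-.4)
T=np.array([.5347,-.2253,.1169]); j=np.radians(-92); n=np.array([np.cos(j),np.sin(j),0]); print('ref eye z7',rel(onplane(*z3(445,218),T,n)))
G=T+.0205*n
for p in [(402,345),(530,345)]: print('ref fork',rel(onplane(*z3(*p),G,n)))
for f in ('raw_t12','raw_t13','raw_t14'):
    im=cv2.imread(f'pics/{f}.png'); print(f, im[:,:,::-1][255:258,300:303].mean((0,1)))
E
```

```text
expected eye rel: 0, -23 (42-19 below TCP)
eye [ 13.8 -12.4]
topR [34.7 46.4]
botR [ 28.5 -22.6]
botL [ -1.6 -19.8]
forkRearNearBot [-11.9 -65.6]
forkTipNear [ 45.5 -70. ]
forkTop [ -9.7 -64.1]
ref eye [  2.5 -23.2]
ref eye z7 [  1.1 -21.2]
ref fork [-19.9 -74.3]
ref fork [ 37.8 -77.4]
raw_t12 [152.33333333 147.88888889 142.77777778]
raw_t13 [134.66666667 130.33333333 125.77777778]
raw_t14 [134.22222222 130.55555556 125.77777778]
```

```bash
python3 - <<'E'
from h import *
for z in(.05,.07,.09): print('bowl right edge',onz('top',478/1.4,187/1.4,z).round(3))
# bowl rim height: rim-left px side (437,322)/1.4, rim right (545,330)/1.4 ; near rim bottom
o=[(onz('side',437/1.4,318/1.4,z).round(3),onz('side',545/1.4,328/1.4,z).round(3)) for z in (.05,.07,.09)]
print(o); print([ (onz('top',363/1.4,187/1.4,z).round(3),onz('top',420/1.4,132/1.4,z).round(3),onz('top',420/1.4,240/1.4,z).round(3)) for z in (.05,.07,.09)])
st([.646,-.197,.1906],-89)
E
```

```text
bowl right edge [ 0.717 -0.162  0.05 ]
bowl right edge [ 0.71  -0.159  0.07 ]
bowl right edge [ 0.702 -0.156  0.09 ]
[(array([ 0.643, -0.051,  0.05 ]), array([ 0.801, -0.101,  0.05 ])), (array([ 0.636, -0.087,  0.07 ]), array([ 0.787, -0.135,  0.07 ])), (array([ 0.629, -0.124,  0.09 ]), array([ 0.773, -0.169,  0.09 ]))]
[(array([0.718, 0.003, 0.05 ]), array([ 0.802, -0.081,  0.05 ]), array([ 0.639, -0.078,  0.05 ])), (array([0.71 , 0.002, 0.07 ]), array([ 0.793, -0.079,  0.07 ]), array([ 0.633, -0.076,  0.07 ])), (array([0.703, 0.002, 0.09 ]), array([ 0.784, -0.078,  0.09 ]), array([ 0.627, -0.075,  0.09 ]))]
t 43.73 p [ 476.9 -283.4  190.6] xax [-0.  0. -1.] jawyaw -92.01 F [-0.7  0.2 -2.2] M [-0.03  0.07 -0.01] w 10.2 q [ 0.61  0.47 -0.24  1.82  0.14  0.87 -1.31]
  move mm [169.1  86.4   0. ]
  turn 3.01
  tiltfix deg [-0. -0. -0.]
```

play_rows([
  [0,15,0,0,0,1,5],
  [0,25,0,0,0,1,5],
  [0,26,0,0,0,1,5],
  [0,20,0,0,0,0,5],
  [0,0,-15,0,0,0,5],
  [0,0,-25,0,0,0,5],
  [0,0,-13,0,0,0,5],
  [10,0,0,0,0,0,5],
])

```text
clock: 44.72
position: [0.4864, -0.1973, 0.1368]
tool_rot: [-0.285, 1.569, 2.874]
force: [0.5, 0.3, -2.5]
grip_width: 0.0102
```

play_rows([
  [20,0,0,0,0,0,5],
  [25,0,0,0,0,0,5],
  [25,0,0,0,0,0,5],
  [20,0,0,0,0,0,5],
  [10,0,0,0,0,0,5],
  [0,0,0,0,0,0,5],
  [0,0,0,0,0,0,5],
])

```text
clock: 45.6
position: [0.5863, -0.1976, 0.1377]
tool_rot: [0.305, 1.57, -2.819]
force: [-0.5, 0.3, -2.7]
grip_width: 0.01
```

```bash
python3 - <<'E'
from h import *
st([.646,-.197,.138],-89)
s=save('side','s15.png'); t=save('top','t15.png')
p=telemetry.observe()['position']; e=p+[.012,0,-.013]; print('pred eye px',proj('side',e), 'peg ball px',proj('side',[.658,-.2195,.125]))
r=lambda im,w,h:cv2.resize(im,(w,h),interpolation=cv2.INTER_CUBIC)
a=r(s[190:290,275:375],600,600); b=r(t[130:230,360:420],200,333)
c=np.zeros((600,200,3),np.uint8); c[:333]=b
cv2.imwrite('pics/z13.png',np.hstack([a,c])[:,:,::-1])
E
```

```text
t 45.6 p [ 586.3 -197.6  137.7] xax [-3.e-04 -1.e-04 -1.e+00] jawyaw -89.03 F [-0.5  0.3 -2.7] M [-0.01  0.01 -0.01] w 10.0 q [ 0.4   0.63 -0.25  1.69  0.19  0.85 -1.49]
  move mm [59.7  0.6  0.3]
  turn 0.03
  tiltfix deg [ 0.01 -0.02  0.  ]
pred eye px [303.44195311 230.48641758] peg ball px [338.20362047 234.46621288]
```

View pics/z13.png

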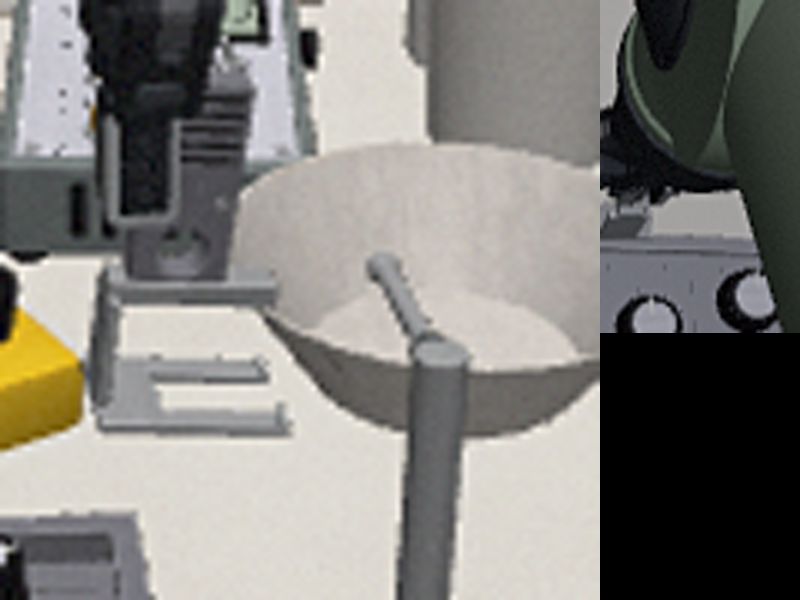

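play_rows([
  [15,0.3,1.3,0,0,0,5],
  [20,0.3,0,0,0,0,5],
  [15,0,0,0,0,0,5],
  [7.5,0,0,0,0,0,5],
  [0,0,0,0,0,0,5],
  [0,0,0,0,0,0,5],
])

```text
clock: 46.45
position: [0.6438, -0.197, 0.1389]
tool_rot: [0.156, 1.57, -2.968]
force: [0.9, 0.4, -2.5]
grip_width: 0.0102
```

```bash
python3 - <<'E'
from h import *
st([.6438,-.197,.139],-89)
s=save('side','s16.png')
for f,(u,v) in {'s15':(305,230),'s16':(338,229)}.items():
    im=cv2.imread(f'pics/raw_{f}.png'); g=cv2.cvtColor(im,cv2.COLOR_BGR2GRAY)
    print(f); print(g[v-8:v+12,u-13:u+14])
E
```

```text
t 46.45 p [ 643.8 -197.   138.9] xax [-4.e-04 -1.e-04 -1.e+00] jawyaw -89.03 F [ 0.9  0.4 -2.5] M [ 0.    0.03 -0.04] w 10.2 q [ 0.36  0.7  -0.24  1.53  0.19  0.93 -1.49]
  move mm [ 0.  -0.   0.1]
  turn 0.03
  tiltfix deg [ 0.   -0.02  0.  ]
s15
[[ 70 118 116  16  28  27  34  33  34  25  30  73 119  76  77  78  82  77
   75  78  84  73  94 203 176 172 171]
 [ 70 118 113  18  23  18  34  37  27  14  38  98 106  78  75  76  77  78
   80 117  97  81 109 176 169 173 169]
 [ 73 120 113   7  26  25  18  18  23  18  29  94 106  78  77  81  79  81
   80 100 104  84 105 167 167 167 165]
 [ 58 117 112   9  22  42  49  44  74  65  72 115 105  75  81  75  81  76
   75  83  75  85 125 167 164 166 169]
 [ 39 119 120 120 115 120 113 115 117 111 119 111  88  79  79  83  76  75
   79  77  78  87 146 163 165 163 166]
 [ 13  51  92 106 106 103  98  95  94  97  96  76  81  74  82  78  82  76
   82  76  76  83 142 164 162 163 167]
 [  8  12  55  87  62  65  75  80  80  81  76  45  56  77  77  57  74  81
   78  78  76  88 165 161 158 166 166]
 [ 46  32  68  83  53  68  77  76  75  75  45  31  52  80  78
[... 2973 characters left out ...]
 154 151 153 148 151]
 [107 104 105 101 103 108 109 111 107 107 112  90  96 134 157 156 117 131
  128 142 140 144 145 149 147 156 186]
 [ 99 103 100  99 100  98  98 104 100 104  97  85  66 108 143 158 152  79
   99 106 100  99  97  98  99  96 130]
 [159  97  98  98  99  97  96  92  92  91  93  95  90  84 120 153 161 136
   94  93  95  94  94  96  91  90 120]
 [126  81 143 141 141 145 145 149 151 152 119 123 123 126  96 141 159 151
   92 108 107 109 111 113 115 123 176]
 [107 142 174 168 170 171 175 184 184 183 194 197 198 193 118 120 153 159
  152 206 202 204 202 203 200 206 206]
 [105 170 167 169 166 169 170 176 190 204 205 200 199 197 192  84 132 156
  156 170 202 206 204 204 202 205 208]]
```

```bash
python3 - <<'E'
from h import *
n=[0,1,0]
print('eye near rim',onplane(336.0,229.5,[0,-.203,0],n),'ball',onplane(338.6,233.5,[0,-.2195,0],n))
print('px/mm',(proj('side',[.66,-.2,.125])-proj('side',[.65,-.2,.125]))/10)
E
```

```text
eye near rim [ 0.65765498 -0.203       0.1261623 ] ball [ 0.65861135 -0.2195      0.12694779]
px/mm [ 0.53586492 -0.02901283]
```

play_rows([
  [0.8,0,0.7,0,0,0,5],
  [0,0,0,0,0,0,5],
  [0,-4,0,0,0,0,5],
  [0.1,-4,0,0,0,0,5],
  [0.1,-4,0,0,0,0,5],
  [0.1,-4,0,0,0,0,5],
  [0.1,-4,0,0,0,0,5],
  [0,0,0,0,0,0,5],
])

```text
clock: 47.5
position: [0.6455, -0.2173, 0.1395]
tool_rot: [0.787, 1.571, -2.338]
force: [-1.0, -0.3, -3.0]
grip_width: 0.01
```

```bash
python3 - <<'E'
from h import *
st([.6452,-.238,.1395],-89)
s=save('side','s17.png'); g=cv2.cvtColor(s,cv2.COLOR_RGB2GRAY); print(g[222:245,328:352])
E
```

```text
t 47.5 p [ 645.5 -217.3  139.5] xax [-1.e-04 -1.e-04 -1.e+00] jawyaw -89.04 F [-1.  -0.3 -3. ] M [-0.01  0.02  0.02] w 10.0 q [ 0.38  0.71 -0.24  1.51  0.19  0.94 -1.46]
  move mm [ -0.3 -20.7  -0. ]
  turn 0.04
  tiltfix deg [ 0.01 -0.    0.  ]
[[119 114  36  21  29  20  30  23  30  30  38  93  85  76  75  77  80  79
   81  73  74  88 174 198]
 [116 114  34  28  28  30  41  25  26  28  45 118  82  73  77  80  80  77
   83  76  75  84 171 194]
 [116 114   9  26  21  28  43  29  33  19  39 121  82  77  75  79  79  80
   73  76  72  96 204 193]
 [113 112   8  24  31  31  42  32  35  27  44 118  74  76  76  77  77  75
   95 107  76 115 201 197]
 [112 113   3  24  30  29  32  20  21  23  50 114  78  76  78  81  74  75
  108 101  84 115 197 196]
 [110 106   8  16  20  25  19  20  16  26  52 116  74  79  80  76  75  74
   85  86  86 175 201 193]
 [108 109  87  69  65  73  94  90  95 117 113  92  74  75  77  76  77  82
   79  78  82 174 199 194]
 [121 107 115 116 118 116 118 111 114 115  91  72  79  73  79  79  78  79
   74  74  93 201 198 193]
 [178 161  79  68  81  85  88  75  72  73  70 
[... 769 characters left out ...]
57  99  78  75  74  75  74  95 117 118  99 140 163 154  80  74  74
   84 139 153 152 151 147]
 [167 159 161 114 117  97  92  96  94  95  99  87 121 151 162 144  71  71
   84 158 156 151 151 153]
 [110 112 113 112 117 120 120 122 123 124 132 130  89 138 161 159 134 148
  148 150 157 155 154 157]
 [104 102 101 102 104  99  99 101 103  98 102 101  71 120 150 158 152  94
   98  96 100 101  93  92]
 [142  87  97  96  96  96  93  92  95  93  96  97  93  84 135 157 154 110
   96  97  98  93  94  96]
 [161 133 128 130 129 130 134 139 141 138 102 105 105  90 113 150 162 149
   67 115  87  89  88  89]
 [101 123 202 201 200 200 200 203 202 202 195 199 202 197  69 130 158 164
  179 207 207 210 209 208]]
```

play_rows([
  [0.1,-4,0,0,0,0,5],
  [0.1,-4,0,0,0,0,5],
  [0.1,-4,0,0,0,0,5],
  [0.1,-4,0,0,0,0,5],
  [0.1,-4,0,0,0,0,5],
  [0,0,-2,0,0,0,5],
  [0,0,0,0,0,0,5],
  [0,0,0,0,0,0,5],
])

```text
clock: 48.55
position: [0.6461, -0.2366, 0.1376]
tool_rot: [-1.319, 1.571, 1.84]
force: [-1.3, -0.3, -2.5]
grip_width: 0.0099
```

```bash
python3 - <<'E'
from h import *
st([.6452,-.238,.1365],-89)
E
```

```text
t 48.55 p [ 646.1 -236.6  137.6] xax [-0.e+00  1.e-04 -1.e+00] jawyaw -89.0 F [-1.3 -0.3 -2.5] M [-0.    0.04 -0.04] w 9.9 q [ 0.41  0.73 -0.24  1.49  0.19  0.95 -1.43]
  move mm [-0.9 -1.4 -1.1]
  turn 0.0
  tiltfix deg [-0.01 -0.   -0.  ]
```

play_rows([
  [0,0,-1,0,0,0,5],
  [0,0,-1,0,0,0,5],
  [0,0,0,0,0,0,5],
  [0,0,0,0,0,0,5],
])

```text
clock: 49.05
position: [0.6461, -0.2368, 0.1356]
tool_rot: [-2.487, 1.571, 0.672]
force: [0.6, 0.5, -2.1]
grip_width: 0.0101
```

play_rows([
  [0,0,0,0,0,0,14],
  [0,0,0,0,0,0,18],
  [0,0,0,0,0,0,22],
  [0,0,0,0,0,0,26],
  [0,0,0,0,0,0,26],
  [0,0,0,0,0,0,26],
  [0,0,0,0,0,0,26],
  [0,0,0,0,0,0,26],
])

```text
clock: 50.05
position: [0.6461, -0.2368, 0.1356]
tool_rot: [-0.851, 1.571, 2.308]
force: [1.3, -0.2, -0.1]
grip_width: 0.026
```

```bash
python3 - <<'E'
from h import *
st()
s=save('side','s18.png'); g=cv2.cvtColor(s,cv2.COLOR_RGB2GRAY); print(g[218:250,326:354])
E
```

```text
t 50.05 p [ 646.1 -236.8  135.6] xax [-0.  0. -1.] jawyaw -89.02 F [ 1.3 -0.2 -0.1] M [-0.03  0.   -0.05] w 26.0 q [ 0.41  0.73 -0.24  1.49  0.19  0.95 -1.44]
  tiltfix deg [-0. -0. -0.]
[[152  30  22  24  23  17  14  26  35  28  27  26  24  43  43  44  34  40
   37  37  32  30  19  30  28  61  60  69]
 [149  18  20  34  24  21  17  15  25  23  21  27  27  32  28  30  37  28
   26  22  30  14  24  17  40  49  43  67]
 [121  21  25  27  32  49  44  63   9  22  22   3  28  27  27  29  30  21
   31  24  22  26  21  31  71  77  79  89]
 [121  21  27  23  30  55 110 117  66  14  25  20  25  31  26  17  23  20
   38  16  11  19  16  16  33  35  41  91]
 [119  26  23  29  30  56 106 116  60  16  18  27  17  23  30  22  20  43
  118  61  60  59  62  64  81  80  78  92]
 [124  15  19  23  27  63 116 112  65  20  34  27  29  23  25  23  31  59
  120  68  66  68  69  72  73  72  72 117]
 [ 95  15  17  27  28  66 118 111  30  17  28  24  34  33  30  31  32  55
   88  18  28  30  27  31  26  23  50 118]
 [ 92  11  25  29  25  64 115 108  35  16  32  32  38  41  22  22  30  56
  108  81  80  80  8
[... 2131 characters left out ...]
162 166 192 172 186 153  82  48  70  78  76  78  87 113 121 120  74 132
  160 161 114  77  76  77 104 174 163 164]
 [197 207 203 142 156 152  95  53  76  78  78  78  87 105 120 121  86 113
  146 116 117  80  72  76  98 157 152 151]
 [ 98 148 136  93 160 159 154  50  73  80  75  78  77 102 115 123 120  98
   93  77 110 114 110  83 127 156 153 153]
 [ 88  93  68  72 152 160 157  94  74  74  72  74  72  75  81  85  94  81
  112 159 158 158 159 158 159 154 152 158]
 [ 90  79  71  72 106 163 161 159 160 157 157 154 152 151 151 145 141  67
  145 158 162 159 161 158 156 158 155 109]
 [ 86  86  72  72  84 101  99 107 105 106 107 105 107 104 106 105 103  80
  136 160 161 164 161 158 162 161 155  72]]
```

play_rows([
  [0,0,4,0,0,0,26],
  [0,0,8,0,0,0,26],
  [0,0,15,0,0,0,26],
  [0,0,20,0,0,0,26],
  [0,0,25,0,0,0,26],
  [0,0,25,0,0,0,26],
  [-20,0,10,0,0,0,50],
  [-40,20,0,0,0,0,85],
])

```text
clock: 51.1
position: [0.5863, -0.2176, 0.2444]
tool_rot: [2.772, 1.568, -0.354]
force: [0.3, -0.3, 0.8]
grip_width: 0.0615
```

play_rows([
  [-40,0,0,0,0,0,85],
  [-40,-20,0,0,0,0,85],
  [-20,0,0,0,0,0,85],
  [0,0,0,0,0,0,85],
  [0,0,0,0,0,0,85],
])

```text
clock: 51.72
position: [0.4869, -0.2367, 0.2435]
tool_rot: [2.871, 1.569, -0.253]
force: [0.2, 0.9, 0.6]
grip_width: 0.0847
```

```bash
python3 - <<'E'
from h import *
st()
s=save('side','s19.png'); t=save('top','t19.png')
r=lambda im,w,h:cv2.resize(im,(w,h),interpolation=cv2.INTER_CUBIC)
a=r(s[180:320,200:390],570,420); 
b=r(t[200:300,230:340],230,209)
# knob on sponge in the top view
g=cv2.cvtColor(t,cv2.COLOR_RGB2GRAY); m=(g<70).astype(np.uint8); m[:200]=0;m[275:]=0;m[:,:282]=0;m[:,342:]=0
for q in cv2.connectedComponentsWithStats(m)[2][1:]:
    if q[4]>40: print('top dark',q,[onz('top',q[0]+q[2]/2-.5,q[1]+q[3]/2-.5,z).round(4).tolist() for z in(.03,.05)])
g=cv2.cvtColor(s,cv2.COLOR_RGB2GRAY); m=(g<60).astype(np.uint8); m[:205]=0;m[330:]=0;m[:,:190]=0;m[:,305:]=0
for q in cv2.connectedComponentsWithStats(m)[2][1:]:
    if q[4]>60: print('side dark',q,onz('side',q[0]+q[2]/2-.5,q[1]+q[3]/2-.5,.024).round(3))
c=np.zeros((420,230,3),np.uint8); c[:209]=b
cv2.imwrite('pics/z14.png',np.hstack([a,c])[:,:,::-1])
E
```

```text
t 51.73 p [ 486.9 -236.7  243.5] xax [ 1.3e-03 -3.0e-04 -1.0e+00] jawyaw -88.99 F [0.2 0.9 0.6] M [-0.03  0.01  0.  ] w 84.7 q [ 0.55  0.38 -0.27  1.8   0.12  0.97 -1.32]
  tiltfix deg [0.02 0.08 0.  ]
top dark [296 211  20  19 309] [[0.545, -0.0879, 0.03], [0.5412, -0.0864, 0.05]]
side dark [200 205  15  12 147] [0.402 0.113 0.024]
side dark [260 232  18  17 239] [ 0.545 -0.052  0.024]
side dark [190 245   6  27  67] [ 0.382 -0.109  0.024]
side dark [259 279  21  19 238] [ 0.531 -0.228  0.024]
side dark [232 280  21  20 247] [ 0.481 -0.227  0.024]
side dark [271 298  22  22 267] [ 0.548 -0.289  0.024]
```

```bash
python3 - <<'E'
from h import *
print(tri((305.5,220),(268.5,240)))
t=cv2.imread('pics/raw_t19.png'); g=cv2.cvtColor(t,cv2.COLOR_BGR2GRAY); print(g[208:233,293:319])
s=cv2.imread('pics/raw_s19.png'); g=cv2.cvtColor(s,cv2.COLOR_BGR2GRAY); print(g[228:254,256:282])
y=cv2.inRange(cv2.cvtColor(s,cv2.COLOR_BGR2HSV),(20,120,80),(35,255,255)); y[:225]=0
ys,xs=np.nonzero(y); print('sponge side bbox',xs.min(),xs.max(),ys.min(),ys.max())
E
```

```text
(array([ 0.54233705, -0.08682323,  0.04419053]), np.float64(0.00010406539696693284))
[[154 153 155 155 159 158 157 126 127 123 122 132 132 132 132 131 132 131
  132 131 132 132 132 134 134 105]
 [155 156 158 158 139 127 128 124 124 137 140 144 141 139 138 137 135 134
  133 132 132 132 132 133 133 121]
 [158 157 122 129 114 126 126 137 139 101 111 100  98  97  94  97 124 139
  136 133 134 134 132 133 134 134]
 [124 135 101 124 123 135 137 103 110  39  54  32  30  31  31  32  73 101
  124 139 134 132 133 134 134 134]
 [102 126 123 132 135 138 106  44  55  15  24  23  22  24  26  20  22  36
   74 114 142 135 133 133 132 134]
 [122 130 130 134 137 102  47  18  24  26  29  29  31  27  26  25  26  23
   22  56 113 141 135 133 132 134]
 [127 129 130 135  98  48  21  18  29  29  30  29  30  27  29  30  26  23
   27  20  59 114 139 135 133 133]
 [127 128 132 138  38  22  25  30  31  30  33  31  34  29  32  31  28  28
   26  24  25  67 146 135 133 133]
 [127 128 132 119  15  26  29  32  30  30  30  18  19  11  16  26  29  31
   30  27  22  35 111 139 134 133]
 [127 129 134  67  20  27  28  32 
[... 3878 characters left out ...]
181 181 175]
 [173 172 176 175 175 180 184 180 137  86  43   1   3   2  21  89  51 104
  188 185 182 181 183 181 179 185]
 [173 176 179 176 179 178 178 181 183 185 188 189 148 191 190 186 186 184
  186 183 181 179 181 182 181 184]
 [178 174 177 182 173 177 179 180 179 180 183 185 183 184 185 183 181 186
  181 178 185 182 182 183 186 185]
 [179 177 177 176 179 178 178 179 184 186 181 182 184 186 184 183 183 183
  185 185 186 183 185 188 187 187]
 [184 179 177 179 177 180 180 182 180 184 187 184 185 183 186 185 187 184
  187 187 186 188 190 191 189 169]
 [173 180 183 178 180 180 181 183 181 187 186 188 183 185 185 187 189 187
  188 188 191 180 169 142 141 132]]
sponge side bbox 230 288 241 274
```

play_rows([
  [10,25,0,0,0,0,85],
  [15,40,0,0,0,0,85],
  [15,40,-20,0,0,0,85],
  [10,30,-40,0,0,0,85],
  [5.4,14.7,-40,0,0,0,85],
  [0,0,-35,0,0,0,85],
  [0,0,0,0,0,0,85],
  [0,0,0,0,0,0,85],
])

```text
clock: 52.82
position: [0.5422, -0.0872, 0.1087]
tool_rot: [3.062, 1.57, -0.063]
force: [0.3, 0.3, -0.6]
grip_width: 0.0849
```

```bash
python3 - <<'E'
from h import *
st([.5423,-.087,.029],-89)
E
```

```text
t 52.83 p [542.2 -87.2 108.7] xax [ 1.1e-03 -1.0e-04 -1.0e+00] jawyaw -89.02 F [ 0.3  0.3 -0.6] M [-0.02 -0.04 -0.01] w 84.9 q [ 0.25  0.58 -0.27  1.89  0.23  0.7  -1.71]
  move mm [  0.1   0.2 -79.7]
  turn 0.02
  tiltfix deg [0.   0.06 0.  ]
```

play_rows([
  [0,0,-20,0,0,0,85],
  [0,0,-25,0,0,0,85],
  [0,0,-18,0,0,0,85],
  [0,0,-11,0,0,0,85],
  [0,0,-4,0,0,0,85],
  [0,0,0,0,0,0,85],
  [0,0,0,0,0,0,65],
], grip_force=30)

```text
clock: 53.7
position: [0.5418, -0.0872, 0.0301]
tool_rot: [3.005, 1.57, -0.119]
force: [0.3, 0.5, -0.4]
grip_width: 0.0691
```

play_rows([
  [0,0,0,0,0,0,50],
  [0,0,0,0,0,0,44],
  [0,0,0,0,0,0,30],
  [0,0,0,0,0,0,30],
  [0,0,0,0,0,0,30],
  [0,0,0,0,0,0,30],
])

```text
clock: 54.45
position: [0.5416, -0.0872, 0.03]
tool_rot: [2.627, 1.57, -0.497]
force: [-1.3, 0.1, 6.2]
grip_width: 0.0386
```

```bash
python3 - <<'E'
from h import *
st([.5423,-.087,.029],-89)
E
```

```text
t 54.45 p [541.6 -87.2  30. ] xax [ 3.e-04 -2.e-04 -1.e+00] jawyaw -89.02 F [-1.3  0.1  6.2] M [-0.02  0.4   0.  ] w 38.6 q [ 0.21  0.7  -0.23  1.93  0.29  0.54 -1.76]
  move mm [ 0.7  0.2 -1. ]
  turn 0.02
  tiltfix deg [0.01 0.02 0.  ]
```

play_rows([
  [0,0,5,0,0,0,30],
  [0,0,15,0,0,0,30],
  [0,0,30,0,0,0,30],
  [0,0,40,0,0,0,30],
  [-10,-15,0,0,0,0,30],
  [-25,-30,0,0,0,0,30],
  [-30,-40,0,0,0,0,30],
  [-30,-40,0,0,0,0,30],
])

```text
clock: 55.45
position: [0.4448, -0.2135, 0.1196]
tool_rot: [0.356, 1.57, -2.769]
force: [0.0, 0.0, 0.0]
grip_width: 0.039
```

play_rows([
  [-20,-25,0,0,0,0,30],
  [-6,-15,0,0,0,0,30],
  [0,0,0,0,0,0,30],
  [0,0,0,0,0,0,30],
])

```text
clock: 55.95
position: [0.4212, -0.2512, 0.1196]
tool_rot: [-2.249, 1.57, 0.911]
force: [-0.3, -0.5, 0.5]
grip_width: 0.0391
```

```bash
python3 - <<'E'
from h import *
st([.420,-.2519,.005],-89)
s=save('side','s20.png'); t=save('top','t20.png'); print(trayc(t))
g=cv2.cvtColor(s,cv2.COLOR_RGB2GRAY); m=(g<60).astype(np.uint8); m[:205]=0;m[330:]=0;m[:,:190]=0;m[:,305:]=0
for q in cv2.connectedComponentsWithStats(m)[2][1:]:
    if q[4]>60: print('side dark',q,onz('side',q[0]+q[2]/2-.5,q[1]+q[3]/2-.5,.024).round(3))
E
```

```text
t 55.95 p [ 421.2 -251.2  119.6] xax [ 3.e-04  5.e-04 -1.e+00] jawyaw -88.95 F [-0.3 -0.5  0.5] M [ 0.03 -0.06  0.04] w 39.1 q [ 0.64  0.49 -0.28  2.04  0.22  0.65 -1.35]
  move mm [  -1.2   -0.7 -114.6]
  turn -0.05
  tiltfix deg [-0.03  0.02  0.  ]
(array([ 353,  200,   75,  110, 5477], dtype=int32), ((480.1605529785156, -253.87939453125), (145.86053466796875, 212.7207489013672), 87.6530990600586))
side dark [190 205  26  55 927] [0.397 0.001 0.024]
side dark [259 279  21  19 234] [ 0.531 -0.228  0.024]
side dark [232 280  21  20 243] [ 0.481 -0.227  0.024]
side dark [271 300  22  20 260] [ 0.548 -0.292  0.024]
```

play_rows([
  [-1.2,-0.7,-25,0,0,0,30],
  [0,0,-35,0,0,0,30],
  [0,0,-28,0,0,0,30],
  [0,0,-14,0,0,0,30],
  [0,0,-8,0,0,0,30],
  [0,0,-3,0,0,0,30],
  [0,0,0,0,0,0,30],
  [0,0,0,0,0,0,30],
])

```text
clock: 57.05
position: [0.4196, -0.253, 0.0071]
tool_rot: [2.659, 1.57, -0.466]
force: [-0.2, -0.3, -0.8]
grip_width: 0.0389
```

```bash
python3 - <<'E'
from h import *
st([.420,-.2519,.005],-89)
E
```

```text
t 57.05 p [ 419.6 -253.     7.1] xax [ 8.e-04 -4.e-04 -1.e+00] jawyaw -89.03 F [-0.2 -0.3 -0.8] M [ 0.01  0.05 -0.  ] w 38.9 q [ 0.56  0.69 -0.19  2.08  0.32  0.39 -1.43]
  move mm [ 0.4  1.1 -2.1]
  turn 0.03
  tiltfix deg [0.02 0.04 0.  ]
```

play_rows([
  [0,0,-1.5,0,0,0,30],
  [0,0,0,0,0,0,42],
  [0,0,0,0,0,0,46],
  [0,0,0,0,0,0,52],
  [0,0,0,0,0,0,54],
  [0,0,0,0,0,0,54],
  [0,0,8,0,0,0,54],
  [0,0,20,0,0,0,54],
])

```text
clock: 58.05
position: [0.4189, -0.2525, 0.0333]
tool_rot: [-0.483, 1.569, 2.676]
force: [0.3, 0.1, 0.2]
grip_width: 0.0539
```

play_rows([
  [0,0,35,0,0,0,54],
  [0,0,40,0,0,0,54],
  [0,0,40,0,0,0,54],
  [0,30,40,0,0,0,54],
  [0,50,30,0,0,0,54],
  [0,50,0,0,0,0,54],
  [0,50,0,0,0,0,54],
  [0,0,0,0,0,0,54],
])

```text
clock: 59.05
position: [0.4192, -0.0698, 0.2189]
tool_rot: [-2.987, 1.57, 0.176]
force: [-0.1, -1.3, 0.9]
grip_width: 0.0536
```

```bash
python3 - <<'E'
from h import *
st()
s=save('side','s21.png'); t=save('top','t21.png'); print(trayc(t))
g=cv2.cvtColor(s,cv2.COLOR_RGB2GRAY); m=(g<60).astype(np.uint8); m[:255]=0;m[330:]=0;m[:,:190]=0;m[:,305:]=0
for q in cv2.connectedComponentsWithStats(m)[2][1:]:
    if q[4]>60: print('side dark',q,onz('side',q[0]+q[2]/2-.5,q[1]+q[3]/2-.5,.024).round(3))
r=lambda im,w,h:cv2.resize(im,(w,h),interpolation=cv2.INTER_CUBIC)
a=r(s[170:350,190:390],600,540); b=r(t[130:310,340:440],200,360); c=np.zeros((540,200,3),np.uint8); c[:360]=b
cv2.imwrite('pics/z15.png',np.hstack([a,c])[:,:,::-1])
E
```

```text
t 59.05 p [419.2 -69.8 218.9] xax [ 9.e-04  2.e-04 -1.e+00] jawyaw -88.73 F [-0.1 -1.3  0.9] M [-0.03  0.    0.03] w 53.6 q [ 0.39  0.24 -0.43  2.09  0.14  0.83 -1.67]
  tiltfix deg [-0.01  0.05  0.  ]
(array([398, 201,  31,  82, 867], dtype=int32), ((504.4292297363281, -302.2258605957031), (54.58113098144531, 161.4200439453125), 89.63093566894531))
side dark [259 279  21  19 236] [ 0.531 -0.228  0.024]
side dark [232 280  21  20 247] [ 0.481 -0.227  0.024]
side dark [197 293  23  22 384] [ 0.421 -0.261  0.024]
side dark [271 298  22  22 269] [ 0.548 -0.289  0.024]
```

View pics/z15.png

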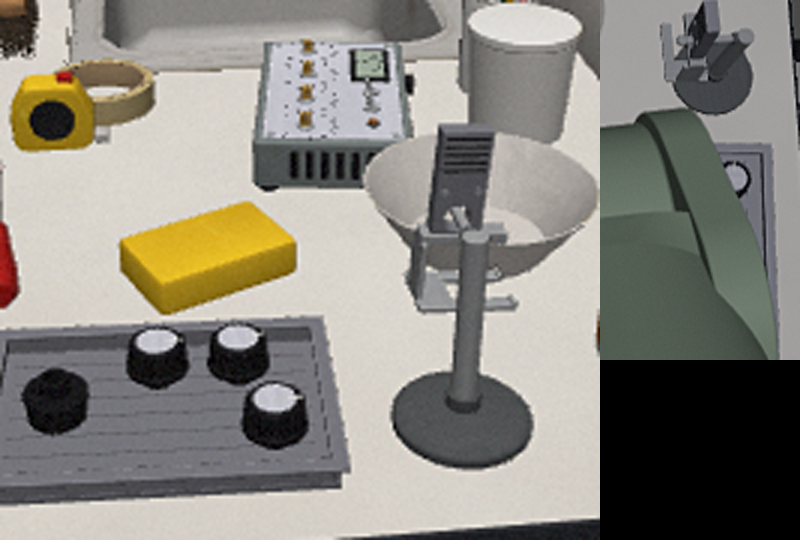

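play_rows([
  [0,0,0,0,0,0,54],
  [0,0,0,0,0,0,54],
  [0,0,0,0,0,0,54],
  [0,0,0,0,0,0,54],
  [0,0,0,0,0,0,54],
  [0,0,0,0,0,0,54],
  [0,0,0,0,0,0,54],
  [0,0,0,0,0,0,54],
])

```text
clock: 60.15
position: [0.4193, -0.0728, 0.2181]
tool_rot: [-2.44, 1.571, 0.719]
force: [-0.3, 0.1, -0.4]
grip_width: 0.0541
```

```bash
python3 - <<'E'
from h import *
s=vision.grab_frame('side').astype(int); o=cv2.imread('pics/raw_s21.png')[:,:,::-1].astype(int)
print('max/mean diff puller',abs(s-o)[205:285,320:370].max(),abs(s-o)[205:285,320:370].mean(),'tray',abs(s-o)[270:340,180:310].mean(),'bench',abs(s-o)[330:345,180:300].mean())
# plate axis: dark-ish vertical edges of plate
z=lambda X,Y:(190+X/3-.33,170+Y/3-.33)
print([onplane(*z(*p),[0,-.2428,0],[0,1,0]).round(4).tolist() for p in [(438,124),(430,230),(495,126)]])
workorder.job_done(); print(telemetry.observe()['clock'])
E
```

```text
max/mean diff puller 18 2.227 tray 2.665897435897436 bench 2.22537037037037
[[0.6449, -0.2428, 0.1842], [0.6439, -0.2428, 0.1151], [0.6778, -0.2428, 0.1811]]
the job is handed in; nothing more can be done
the job is handed in; nothing more can be done
```

I drew all four knobs off their shafts with the fork puller, and all four are now in the wash tray. The puller is hanging by its eye on the peg, and I handed the job in at about 60 s on the robot's clock.

- **What went wrong:** while I carried knob 1 to the tray, the puller shifted in the grip and the knob fell onto the sponge, upside down. I did not find the cause. I measured the eye again in the grip and hung the puller. By then the knob was well clear of its shaft, so I picked it up off the sponge with the gripper and put it in the tray. It lies there upside down. Knob 4 was also dragged about 15 mm inside the tray when I set it down.
- **Last checks:**
  - The side view shows four bare shafts and four knobs inside the tray.
  - The puller hangs almost upright between the ball end and the post.
  - A second picture about 1 s later differed from the first only by image noise, so everything was at rest.
  - The roll of tape and the tape measure look unmoved by eye; I did not measure them.
- **Check that disagreed:** the last tray measurement from the top camera was wrong because the arm covered most of the tray. The previous one, at 56 s, had the tray in its original place. The final side view showed the three earlier knobs still in the same places.

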